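# Put the right cell into the power pack

### The arm

A 6-joint arm with a two-finger parallel gripper is mounted at the origin on a cart in front of the work surface, level with it; the furniture and walls round the work are solid. World frame = base frame: x ahead of the robot, y to its left, z up, the work surface at z = 0. Lengths are in m, angles in rad, forces in N, time in s.
With the tool pointing down it reaches from about 0.35 to 0.85 m from the base axis. Payload 8.1 kg.
Tool frame: the origin (TCP) lies at the centre of the arm's flange, where the gripper is bolted on; the fingertips stand 186 mm ahead of it and the grasp point (between the pads) lies 167 mm ahead of it (robot.nose_length is the distance from the TCP to the fingertips, in m); z points along the fingers, x is the direction in which the jaws open and shut, and the axes are right-handed (so a half turn about z gives the same grasp; the last joint's range is limited). The gripper opens to 93 mm and grips with 3 to 60 N. Pads are 15 mm wide; open, the fingers measure 128 mm over their backs; the gripper's body (75 mm by 188 mm) begins 65 mm behind the grasp point.
Start: joints at [1.096, 0.13, 1.488, -0, 1.523, -0.085], TCP at [0.228, 0.555, 0.405] pointing down, gripper open.
Joint ranges: [-2.96, 2.96], [-0.89, 2.26], [0.02, 2.5], [-1.34, 4.48], [0, 2.73], [-2.66, 2.66]. Speed limits (rad/s): [2.39, 2.39, 2.79, 3.14, 3.14, 3.14].

### API

Orientations are given as a rotation vector (axis times angle).
In Python, from plant import robot gives the robot as it stands.
- The arm moves only by the tool arm_command, never from a script. Its argument "motion" is a list of rows, each an object with "slide": the shift along the tool's x, y, z each as a share of 0.4 m, from -1 to 1, a list of three; "turn": the turn, a rotation vector about the tool's x, y, z each as a share of 0.5 rad, from -1 to 1, a list of three. A call has exactly 5 rows; each row shifts and turns the commanded pose from where the row before left it, along the tool's axes as they then stand; what a row does not reach is not made up. A row lasts 1/12 s, in which the tool goes at most 41.7 mm and 7.16 degrees, less where a joint would pass 70% of its speed; a pose out of reach is approached as far as the arm can. A call with a number of a shift or a turn outside -1 to 1 is refused whole. A call with a gripper value outside its range is refused whole. "gripper" is the opening in per cent of the stroke, from 0 (shut) to 100 (fully open), set as the call begins (left out, the last holds). The fingers move at their own pace and stop on an object; "grip_force" is the grip in N (left out, the last holds). Time passes only in rows, so rows that do not move let the fingers close, or fill a call up. It gives the time, the measured TCP pose, the force and the opening at its end, in the units of the state.
- robot.read_state(): the state, without advancing time (a new reading comes with each control period).
- robot.read_camera(name): name is "side" or "top" or "wrist"; returns a dict with "pixels" (480x640x3 uint8, blue, green, red), "intrinsics" (3x3 intrinsics, pixels), "T" (4x4, takes a point from camera to world coordinates). Camera axes: x right, y down, z forward; pixel columns grow to the right and rows downward; lengths in m; the calibration is good to about 2 mm. A picture is of the moment at which its call begins. There is no depth.
- robot.close_job(): hands the job in, once; it reports no verdict.
The state is a dict: "t": time; "q": joint angles; "dq": joint speeds; "joint_torque": joint torques, N m; "tool_pos": TCP position; "orientation": TCP orientation; "force": force on the tool from outside, world axes, zero at the start; "wrist_torque": the same for the moment, N m; "opening": finger opening in m.
Only numpy, scipy, OpenCV 4.12 (cv2) and the standard library are available. Lean on these libraries where they do the work, as an engineer would, in place of code of your own. Each camera call takes 0.05 s, during which the arm holds its last target.

### The job

Someone has dropped a cell that is too short into the battery bay of the scale's power pack. Take it out first and lay it in a rest of the rack; then fit the long cell from the rack: flat end against the sprung contact, push the spring back, and press the other end (the one with the nub) down until both clips close over it and it lies fully home. Leave the spare short cell and the things standing around where they are.

Things in the scene. Friction and masses are not known exactly. Their poses are not given: they have to be found in the camera images.
- bay: Grey plastic battery bay fixed to the worktop, base plate 136 x 66 x 8 mm, no side walls. Origin under it; x runs along it from the sprung contact (-x end) to the fixed contact (+x end), z up. Cells lie along x on two vees, 22 mm wide, at x = -18 and +24 mm (bottom 18 mm above worktop, faces rise 30 deg), so fingers can straddle the cell. Behind the spring a wall 56.5 mm high from x = -56 mm.
- bay_home (a point): Where the middle of the long cell (half its length, on its axis) is when fully home: 36.5 mm above the worktop on the bay's middle line. Axes as bay.
- bay_fixed (a point): Point on the fixed contact, 39 mm along the bay's +x from bay_home, that the long cell's nub tip touches when home. The fixed contact is a wall with its inner face here, 7 mm thick, 30 mm wide, its top 39.5 mm above the worktop. A tilted cell let go before its nub is below this top is pushed forward over it by the spring.
- contact (a joint): Sprung contact: steel plate 24 wide x 31 mm high (top 54.5 mm above the worktop), square to the bay's axis, sliding along its -x. 0 = relaxed (face 74 mm from the fixed contact); grows as pushed back, m, stop at 0.012; about 2 N to start plus 0.8 N per mm, slippery. About 0.004 with the long cell home.
- clip_left (a joint): Angle, rad, of the spring-steel clip on the bay's +y side, upright at x = 24 to 32 mm, 53 mm high: 0 = closed, about 0.08 as the long cell passes; springs back. The two clips' rounded slippery heads, 46 mm above the worktop, are 27 mm apart and must spread to 32 mm (roughly 10 to 18 N press from above), then close over the cell.
- clip_right (a joint): The same for the clip on the bay's -y side.
- rack: Cell rack: grey plastic base 62 x 208 x 8 mm fixed to the worktop, three rests in a row along its y axis, 76 mm apart. Each is a pair of vees (22 mm wide, at x = -16 and +16 mm, same as in the bay) in which a cell lies along the rack's x axis. Origin under its centre on the worktop, z up.
- rest0 (a point): Rest at the rack's -y end: where the middle of a short cell is when it lies there, 31.9 mm above the worktop.
- rest1 (a point): The middle rest, likewise.
- rest2 (a point): Rest at the rack's +y end, likewise; free at the start.
- long_cell_mid (a point): Middle of the long cell: grey cylinder 32 mm in diameter, 78 mm long over all; the last 4 mm at its +x end are a steel nub (12 mm in diameter, on a white end face), the -x end is flat. Its x axis runs along it from flat end to nub. About 0.16 kg. Lies in rest0 or rest1, axis 36.5 mm above the worktop.
- long_cell_nub (a point): Tip of the long cell's nub.
- wrong_cell_mid (a point): Middle of the short cell that lies loosely in the bay, axis 31.9 mm above the worktop: grey cylinder 24 mm in diameter, 52 mm long including its 4 mm nub at +x; passes freely between the clips. Its x axis runs from flat end to nub. About 0.08 kg.
- spare_cell_mid (a point): Middle of the spare short cell, like the other short cell; lies in rest1 or rest0 (the one without the long cell). To be left where it is.
- sugar_jar: Bystander: squat white bottle-shaped sugar jar, 68 mm across, 134 mm high; origin under its base.
- espresso_cup: Bystander: espresso cup with stripes, 60 mm across, 84 mm over its handle, 49 mm high; origin under its base.
- tamper: Bystander: coffee tamper with wooden handle, 58 mm across, 97 mm high; origin under its base.

How it is judged:
By the outcome, as a careful person would: the job done as asked, in the order asked, and still so for the second after the job is handed in, with the robot touching nothing.
It also fails if it takes over 61 s, if anything falls off the work surface, if the arm or the gripper's body presses on something with over 40 N, if the wrist force passes 120 N, or if a joint passes its speed limit or range.

## Working session

There is one attempt and no reset: what is moved stays moved. The work goes in short steps, Python scripts to look and compute and a tool call to move; the robot and the scene stay as the last step left them, time stands still between calls to the robot, and variables do not carry over. Pictures are saved under pics/ and viewed, and the job is handed in when it is done.

Besides the shell and the picture viewer there is one more tool, called as name(argument=value, ...) on one line, values as JSON. arm_command: Moves the arm, as the interface text tells. Shift numbers are shares of 0.4 m and turn numbers shares of 0.5 rad, none past 1 either way. Its arguments: {"type":"object","properties":{"motion":{"type":"array","items":{"type":"object","properties":{"slide":{"type":"array","items":{"type":"number"}},"turn":{"type":"array","items":{"type":"number"}}}}},"gripper":{"type":"number"},"grip_force":{"type":"number"}},"required":["motion"]}

```bash
ls; mkdir -p pics; python3 - <<'E'
from plant import robot
import cv2
s=robot.read_state();print(s)
for n in ("side","top","wrist"):
    c=robot.read_camera(n);cv2.imwrite(f"pics/a_{n}.png",c["pixels"]);print(n,c["intrinsics"].tolist(),c["T"].round(4).tolist())
E
```

```text
pics
{'t': 0.0, 'q': array([ 1.09561742e+00,  1.31171036e-01,  1.48929218e+00,  4.94002086e-06,
        1.52301076e+00, -8.54058536e-02]), 'dq': array([0.00081935, 0.00042137, 0.00117591, 0.00192168, 0.00021673,
       0.0009008 ]), 'joint_torque': array([ 1.65618254e-03, -5.59825408e+01, -4.91771293e+01,  7.71759124e-02,
        3.50049161e-02, -1.94323961e-04]), 'tool_pos': array([0.22786105, 0.55479527, 0.40367416]), 'orientation': array([ 2.60882923e+00,  1.74868971e+00, -2.58913836e-03]), 'force': array([ 0.12236573, -0.63535554,  0.18023228]), 'wrist_torque': array([0.03034295, 0.06304559, 0.02027646]), 'opening': 0.0932537958383761}
side [[491.9437305024033, 0.0, 320.40466062354085], [0.0, 491.9437305024033, 239.2859409432729], [0.0, 0.0, 1.0]] [[-0.9991, 0.0378, -0.0171, 0.5814], [0.0381, 0.6738, -0.7379, 0.7461], [-0.0164, -0.7379, -0.6747, 0.7732], [0.0, 0.0, 0.0, 1.0]]
top [[591.9545934966471, 0.0, 320.03910682036707], [0.0, 591.9545934966471, 232.96292036241255], [0.0, 0.0, 1.0]] [[0.0201, -0.9932, 0.1147, 0.4188], [-0.9998, -0.0194, 0.0073, -0.0512], [-0.0051, -0.1149, -0.9934, 1.3449], [0.0, 0.0, 0.0, 1.0]]
wrist [[347.89164917395345, 0.0, 323.32335172651335], [0.0, 347.89164917395345, 238.73879546040777], [0.0, 0.0, 1.0]] [[0.3806, 0.8847, 0.2692, 0.1527], [0.9247, -0.3635, -0.1126, 0.5866], [-0.0018, 0.2918, -0.9565, 0.383], [0.0, 0.0, 0.0, 1.0]]
```

View pics/a_top.png

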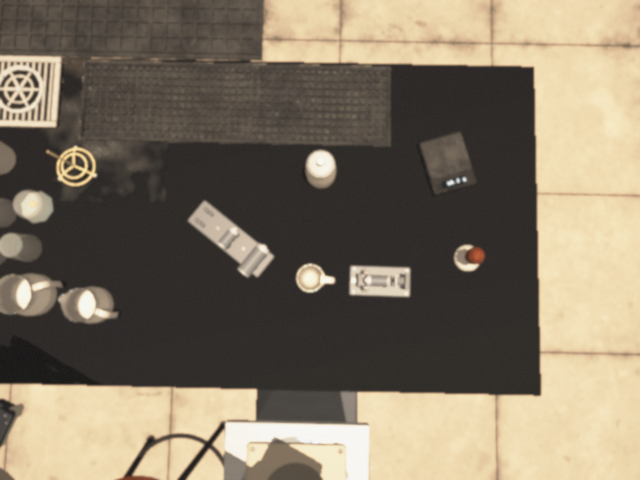

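View pics/a_side.png

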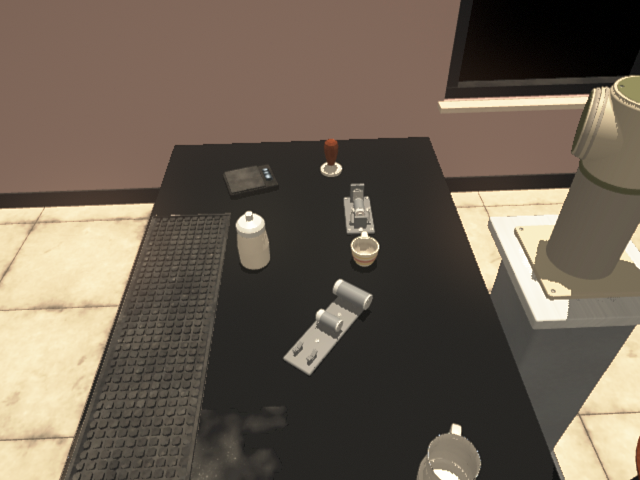

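View pics/a_wrist.png

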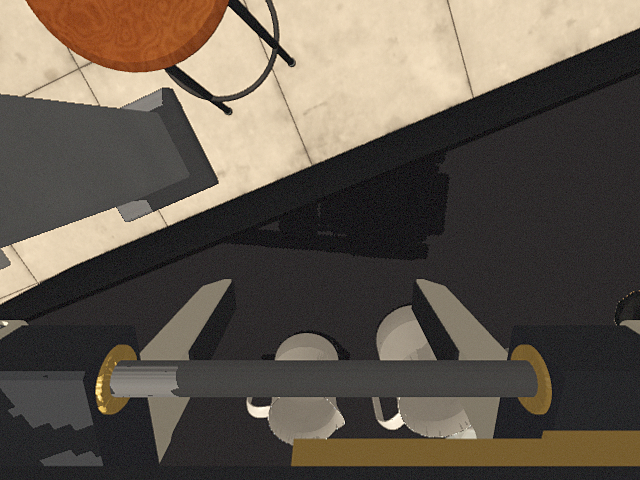

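The top view shows the rack running from (195,210) to (260,265), with the long cell at the (255,260) end and the short spare at (232,238). The bay is at (380,281), the cup is near it at (312,278) and the tamper is at (468,257). I'll zoom in next.

```bash
cat > h.py <<'E'
import numpy as np, cv2
from plant import robot
from scipy.spatial.transform import Rotation as R
def ray(c,u,v):
    K=np.array(c["intrinsics"]);T=np.array(c["T"])
    d=T[:3,:3]@np.linalg.solve(K,np.array([u,v,1.]));return T[:3,3],d/np.linalg.norm(d)
def plane(c,u,v,z):
    o,d=ray(c,u,v);return o+d*(z-o[2])/d[2]
def tri(rs):
    A=np.zeros((3,3));b=np.zeros(3)
    for o,d in rs:
        P=np.eye(3)-np.outer(d,d);A+=P;b+=P@o
    p=np.linalg.solve(A,b);return p,[np.linalg.norm((np.eye(3)-np.outer(d,d))@(p-o)) for o,d in rs]
def proj(c,p):
    T=np.array(c["T"]);q=T[:3,:3].T@(np.array(p)-T[:3,3]);q=np.array(c["intrinsics"])@q;return q[:2]/q[2]
def crop(c,x0,y0,w,h,k,name):
    im=cv2.resize(c["pixels"][y0:y0+h,x0:x0+w],None,fx=k,fy=k,interpolation=cv2.INTER_CUBIC);cv2.imwrite(name,im)
E
python3 - <<'E'
from h import *
c=robot.read_camera("top");crop(c,180,190,240,120,3,"pics/b_top.png")
d=robot.read_camera("side");crop(d,270,170,130,210,3,"pics/b_side.png")
for n,u,v,z in (("baytop",380,281,.03),("rack",231,238,.03),("cup",310,278,.05),("jar",320,165,.1),("tamper",470,257,.05)): print(n,plane(c,u,v,z).round(3))
E
```

```text
baytop [ 0.466 -0.176  0.03 ]
rack [0.555 0.157 0.03 ]
cup [ 0.469 -0.022  0.05 ]
jar [ 0.709 -0.039  0.1  ]
tamper [ 0.522 -0.371  0.05 ]
```

View pics/b_top.png

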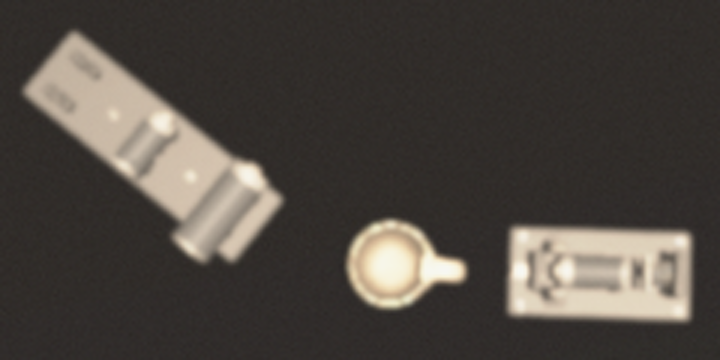

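View pics/b_side.png

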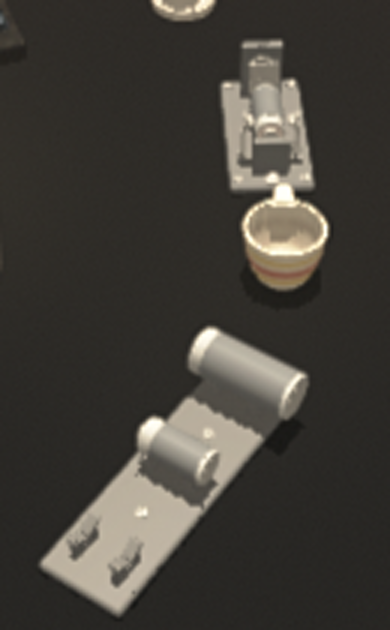

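```bash
python3 - <<'E'
from h import *
s=robot.read_state();print(R.from_rotvec(s["orientation"]).as_matrix().round(3))
c=robot.read_camera("top")
g=c["pixels"].max(2)
for nm,(x0,y0,x1,y1),sz in (("bay",(345,255,420,305),(.136,.066)),("rack",(180,195,280,285),(.208,.062))):
    m=np.zeros_like(g);m[y0:y1,x0:x1]=(g[y0:y1,x0:x1]>75)
    cs,_=cv2.findContours(m,cv2.RETR_EXTERNAL,cv2.CHAIN_APPROX_NONE);k=max(cs,key=cv2.contourArea)
    r=cv2.minAreaRect(k);b=cv2.boxPoints(r)
    P=np.array([plane(c,*p,.008) for p in b]);print(nm,r,P.round(3).tolist())
    print(" centre",P.mean(0).round(4),"edges",[np.linalg.norm(P[i]-P[(i+1)%4]).round(4) for i in range(4)],"ang",[np.degrees(np.arctan2(*(P[(i+1)%4]-P[i])[[1,0]])).round(1) for i in range(2)])
E
```

```text
[[ 0.38   0.925 -0.   ]
 [ 0.925 -0.38  -0.001]
 [-0.001 -0.    -1.   ]]
bay ((379.3606872558594, 280.8180847167969), (62.612586975097656, 31.596466064453125), 1.847610354423523) [[0.433, -0.106, 0.008], [0.504, -0.107, 0.008], [0.502, -0.248, 0.008], [0.431, -0.246, 0.008]]
 centre [ 0.4674 -0.177   0.008 ] edges [np.float64(0.071), np.float64(0.1413), np.float64(0.071), np.float64(0.1404)] ang [np.float64(-1.0), np.float64(-90.7)]
rack ((229.7048797607422, 239.25408935546875), (92.57066345214844, 39.17928695678711), 39.80556869506836) [[0.586, 0.275, 0.008], [0.657, 0.22, 0.008], [0.524, 0.053, 0.008], [0.455, 0.108, 0.008]]
 centre [0.5553 0.1641 0.008 ] edges [np.float64(0.0891), np.float64(0.2134), np.float64(0.088), np.float64(0.2122)] ang [np.float64(-37.5), np.float64(-128.5)]
```

```bash
cat >> h.py <<'E'
def down(yaw,pitch=0):
    """tool pointing down, tool x at world yaw deg; pitch = deg about tool x"""
    a=np.radians(yaw);X=np.array([np.cos(a),np.sin(a),0]);Z=np.array([0,0,-1.]);
    return R.from_matrix(np.c_[X,np.cross(Z,X),Z])*R.from_euler('x',pitch,degrees=True)
def plan(pos,rot,N=None,long=None):
    s=robot.read_state();p0=s["tool_pos"];R0=R.from_rotvec(s["orientation"])
    rel=(R0.inv()*rot).as_rotvec()
    if long is not None and rel[2]*long<0:  # other way round
        n=np.linalg.norm(rel);rel=rel-rel/n*2*np.pi
    d=R0.inv().apply(np.array(pos)-p0)
    if N is None:
        N=int(np.ceil(max(np.linalg.norm(d)/.0405,np.degrees(np.linalg.norm(rel))/7.0,1)))
    while 1:
        A=sum(R.from_rotvec(rel*k/N).as_matrix() for k in range(N));v=np.linalg.solve(A,d)
        if np.linalg.norm(v)<.0412: break
        N+=1
    vs=(v/.4).round(4);ws=(rel/N/.5).round(4)
    p=p0.copy();Rc=R0;path=[]
    for k in range(N):
        p=p+Rc.apply(vs*.4);Rc=Rc*R.from_rotvec(ws*.5);path.append(p.round(3).tolist())
    print("N",N,"slide",vs.tolist(),"turn",ws.tolist(),"end err mm",((p-pos)*1e3).round(2),"mid",path[N//2])
def st():
    s=robot.read_state();M=R.from_rotvec(s["orientation"]).as_matrix()
    print("t",round(float(s["t"]),2),"pos",s["tool_pos"].round(4),"yaw",np.degrees(np.arctan2(M[1,0],M[0,0])).round(2),"z",M[:,2].round(4),"F",s["force"].round(1),"M",s["wrist_torque"].round(2),"open",round(s["opening"]*1e3,1),"q",s["q"].round(2))
E
python3 -c "
from h import *
plan([.42,-.225,.30],down(0),20)
plan([.42,-.225,.30],down(0))"
```

```text
N 21 slide [-0.0373, 0.0943, 0.0124] turn [0.0, 0.0001, 0.1125] end err mm [0.29 0.01 0.33] mid [0.447, 0.174, 0.35]
N 21 slide [-0.0373, 0.0943, 0.0124] turn [0.0, 0.0001, 0.1125] end err mm [0.29 0.01 0.33] mid [0.447, 0.174, 0.35]
```

arm_command(motion=[{"slide": [-0.0373,0.0943,0.0124],"turn": [0,0,0.1125]},{"slide": [-0.0373,0.0943,0.0124],"turn": [0,0,0.1125]},{"slide": [-0.0373,0.0943,0.0124],"turn": [0,0,0.1125]},{"slide": [-0.0373,0.0943,0.0124],"turn": [0,0,0.1125]},{"slide": [-0.0373,0.0943,0.0124],"turn": [0,0,0.1125]}])

```text
t: 0.72
tool_pos: [0.3578, 0.3979, 0.3797]
orientation: [-2.831, -1.363, -0.001]
force: [-0.0, 0.9, 0.1]
opening: 0.0929
```

arm_command(motion=[{"slide": [-0.0373,0.0943,0.0124],"turn": [0,0,0.1125]},{"slide": [-0.0373,0.0943,0.0124],"turn": [0,0,0.1125]},{"slide": [-0.0373,0.0943,0.0124],"turn": [0,0,0.1125]},{"slide": [-0.0373,0.0943,0.0124],"turn": [0,0,0.1125]},{"slide": [-0.0373,0.0943,0.0124],"turn": [0,0,0.1125]}])

```text
t: 1.13
tool_pos: [0.4381, 0.2121, 0.3551]
orientation: [2.994, 0.952, 0.001]
force: [0.5, 0.5, 0.4]
opening: 0.0928
```

```bash
python3 -c "
from h import *
c=robot.read_camera('wrist');cv2.imwrite('pics/c1.png',c['pixels']);np.savez('c1.npz',**c)
st();plan([.42,-.225,.30],down(0))"
```

```text
t 1.18 pos [0.4398 0.2064 0.3538] yaw 34.83 z [ 0.     -0.0045 -1.    ] F [ 2.7 -4.8 -0.2] M [-0.17 -0.13  0.01] open 93.2 q [ 0.33 -0.15  1.86 -0.    1.43 -0.27]
N 11 slide [-0.0367, 0.0926, 0.0125] turn [0.0008, 0.0002, 0.1105] end err mm [ 0.04  0.11 -0.07] mid [0.462, -0.031, 0.325]
```

View pics/c1.png

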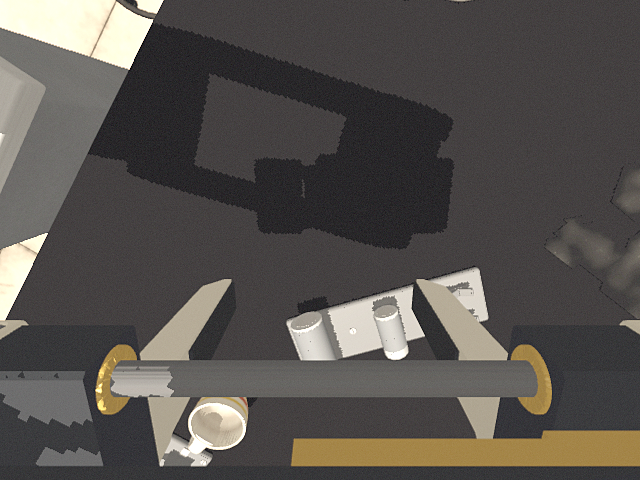

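The rack shows at (390,320) but the gripper hides part of it, so I'll carry on to the bay.

arm_command(motion=[{"slide": [-0.037,0.093,0.0125],"turn": [0,0,0.11]},{"slide": [-0.037,0.093,0.0125],"turn": [0,0,0.11]},{"slide": [-0.037,0.093,0.0125],"turn": [0,0,0.11]},{"slide": [-0.037,0.093,0.0125],"turn": [0,0,0.11]},{"slide": [-0.037,0.093,0.0125],"turn": [0,0,0.11]}])

```text
t: 1.6
tool_pos: [0.4635, 0.0144, 0.3302]
orientation: [3.096, 0.534, 0.001]
force: [1.3, 0.3, -0.0]
opening: 0.0927
```

arm_command(motion=[{"slide": [-0.037,0.093,0.0125],"turn": [0,0,0.11]},{"slide": [-0.037,0.093,0.0125],"turn": [0,0,0.11]},{"slide": [-0.037,0.093,0.0125],"turn": [0,0,0.11]},{"slide": [-0.037,0.093,0.0125],"turn": [0,0,0.11]},{"slide": [-0.037,0.093,0.0125],"turn": [0,0,0.11]}])

```text
t: 2.02
tool_pos: [0.4342, -0.1832, 0.3052]
orientation: [3.139, 0.104, 0.001]
force: [1.1, 0.0, 0.1]
opening: 0.0928
```

arm_command(motion=[{"slide": [-0.037,0.093,0.0125],"turn": [0,0,0.11]},{"slide": [0,0,0]},{"slide": [0,0,0]},{"slide": [0,0,0]},{"slide": [0,0,0]}])

```text
invalid input at $.motion[1]: expected keys slide, turn
```

```bash
python3 -c "
from h import *
st()
c=robot.read_camera('wrist');cv2.imwrite('pics/d1.png',c['pixels']);np.savez('d1.npz',**c)
st()"
```

```text
t 2.02 pos [ 0.4342 -0.1832  0.3052] yaw 3.79 z [ 9.e-04 -4.e-04 -1.e+00] F [1.1 0.  0.1] M [-0.08  0.09 -0.06] open 92.8 q [-0.51 -0.15  1.95  0.    1.34 -0.57]
t 2.07 pos [ 0.4322 -0.1886  0.3043] yaw 3.35 z [-0.0015 -0.0037 -1.    ] F [-2.4 -4.8 -0.2] M [-0.23  0.17  0.02] open 93.3 q [-0.52 -0.15  1.95 -0.    1.34 -0.58]
```

View pics/d1.png

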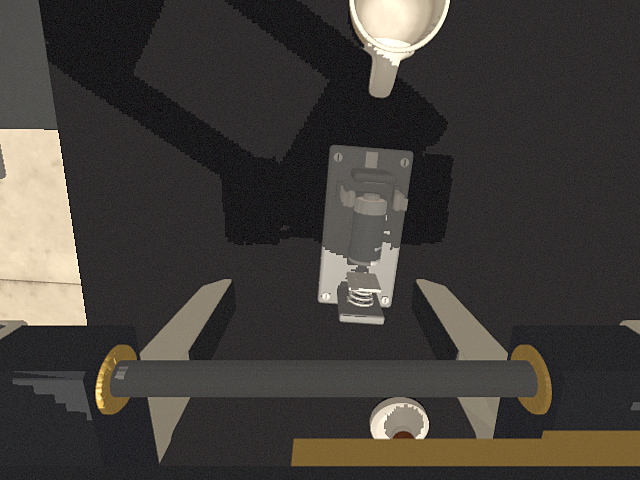

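The whole bay is in view from (330,147) to (385,320). The wrong cell is at (368,230) with its nub up, towards the clips, and the spring is at (360,290). I'll settle, then take two views along a baseline.

arm_command(motion=[{"slide": [-0.037,0.093,0.0125],"turn": [0,0,0.11]},{"slide": [0,0,0],"turn": [0,0,0]},{"slide": [0,0,0],"turn": [0,0,0]},{"slide": [0,0,0],"turn": [0,0,0]},{"slide": [0,0,0],"turn": [0,0,0]}])

```text
t: 2.48
tool_pos: [0.4228, -0.2186, 0.3003]
orientation: [-3.141, -0.024, -0.0]
force: [0.5, -0.2, 0.1]
opening: 0.093
```

```bash
python3 -c "
from h import *
c=robot.read_camera('wrist');np.savez('d1.npz',**c)
crop(c,220,90,270,240,3,'pics/d1c.png')
st()"
```

```text
t 2.53 pos [ 0.4229 -0.2184  0.3003] yaw 0.9 z [ 3.e-04  1.e-04 -1.e+00] F [ 0.4 -0.1  1. ] M [-0.03  0.07  0.02] open 93.4 q [-0.58 -0.13  1.95  0.    1.33 -0.6 ]
```

arm_command(motion=[{"slide": [0.08,0,0],"turn": [0,0,0]},{"slide": [0.08,0,0],"turn": [0,0,0]},{"slide": [0.08,0,0],"turn": [0,0,0]},{"slide": [0,0,0],"turn": [0,0,0]},{"slide": [0,0,0],"turn": [0,0,0]}])

```text
t: 2.95
tool_pos: [0.5198, -0.2166, 0.2995]
orientation: [-3.141, -0.027, 0.002]
force: [-0.4, -0.0, 0.3]
opening: 0.0929
```

```bash
python3 -c "
from h import *
c=robot.read_camera('wrist');np.savez('d2.npz',**c)
crop(c,180,90,270,240,3,'pics/d2c.png')
st()"
```

```text
t 3.0 pos [ 0.5189 -0.2169  0.2997] yaw 0.93 z [-1.2e-03  5.0e-04 -1.0e+00] F [-0.5 -0.4 -0.7] M [-0.09  0.04  0.01] open 92.9 q [-0.49  0.1   1.71 -0.    1.33 -0.5 ]
```

View pics/d1c.png

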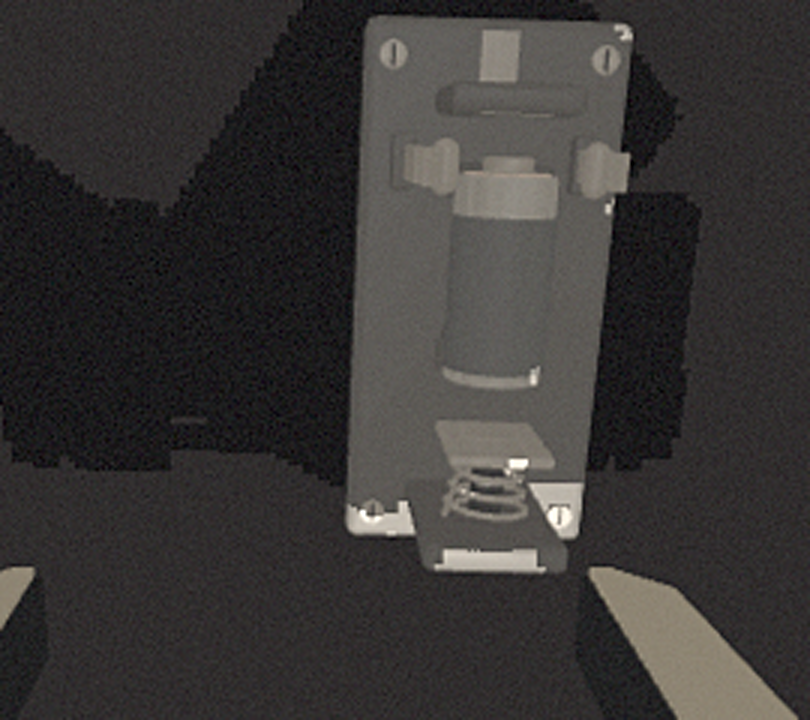

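View pics/d2c.png

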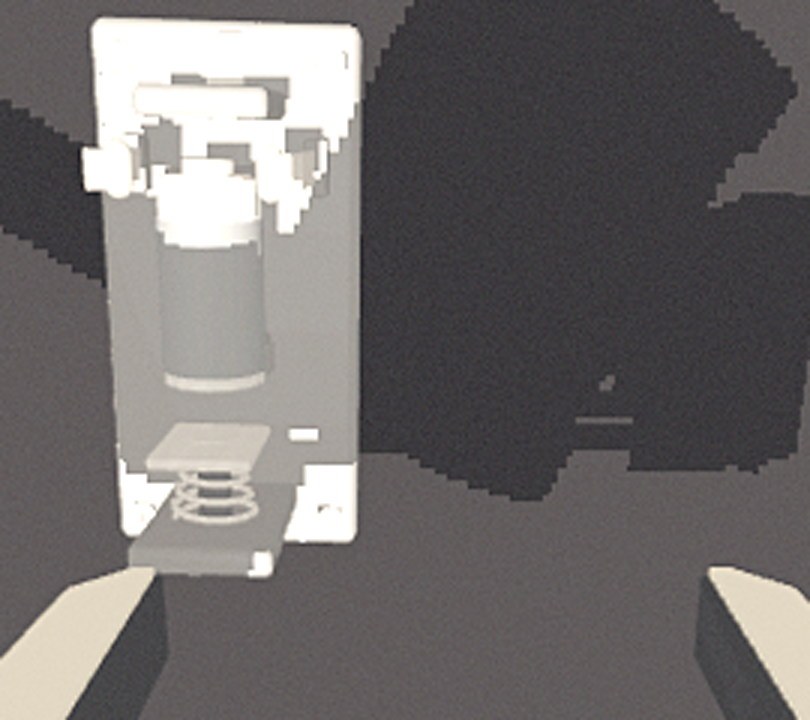

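```bash
cat > m.py <<'E'
from h import *
d1=dict(np.load('d1.npz'));d2=dict(np.load('d2.npz'))
L={'TL':((368,18),(95,20)),'TR':((632,26),(360,28)),'BR':((579,537),(356,541)),'BL':((347,533),(122,538)),
'plateTopL':((455,467),(147,468)),'plateTopR':((553,467),(257,468)),
'wallTopL':((432,571),(132,571)),'wallTopR':((566,571),(272,576)),
'fixInL':((440,113),(135,112)),'fixInR':((583,112),(267,112)),
'flatL':((442,372),(163,380)),'flatR':((540,378),(266,378)),
'nubTipL':((487,157),(183,160)),'nubTipR':((534,158),(233,162)),
'clipLhead':((458,165),(132,170)),'clipRhead':((582,168),(283,170))}
P={}
for n,(a,b) in L.items():
    p,e=tri([ray(d1,a[0]/3+219.7,a[1]/3+89.7),ray(d2,b[0]/3+179.7,b[1]/3+89.7)]);P[n]=p
    print(n,(p*1e3).round(1),"res",round(max(e)*1e3,2))
# base by z=8 plane
for c,o,i in((d1,219.7,0),(d2,179.7,1)):
    Q=np.array([plane(c,L[k][i][0]/3+o,L[k][i][1]/3+89.7,.008) for k in('TL','TR','BR','BL')])
    ax=(Q[0]+Q[1]-Q[2]-Q[3]);print("centre",(Q.mean(0)*1e3).round(1),"ang",np.degrees(np.arctan2(ax[1],ax[0])).round(2),"len",np.linalg.norm(ax)/2,"wid",np.linalg.norm(Q[0]+Q[3]-Q[1]-Q[2])/2)
E
python3 m.py
```

```text
TL [ 435.6 -110.     3.6] res 0.04
TR [ 500.6 -110.8    3.7] res 0.02
BR [ 499.1 -245.3    5.6] res 0.15
BL [ 433.7 -244.9    6.6] res 0.37
plateTopL [ 455.6 -208.6   55. ] res 0.22
plateTopR [ 479.3 -210.3   48.7] res 0.24
wallTopL [ 451.3 -233.    57.6] res 0.35
wallTopR [ 483.  -234.4   54.7] res 0.19
fixInL [ 451.2 -132.    30.3] res 0.33
fixInR [ 482.1 -131.5   36.7] res 0.25
flatL [ 454.5 -192.7   32.5] res 0.66
flatR [ 479.  -193.5   29.6] res 0.33
nubTipL [ 462.1 -141.8   32.8] res 0.08
nubTipR [ 473.2 -142.    31.2] res 0.18
clipLhead [ 453.9 -143.5   45.5] res 0.28
clipRhead [ 484.5 -143.9   30.7] res 0.05
centre [ 466.7 -177.4    8. ] ang 89.42 len 0.13321446067142936 wid 0.06440492735756906
centre [ 467.8 -177.7    8. ] ang 89.06 len 0.1337851700451145 wid 0.06456024068440368
```

```bash
cat >> m.py <<'E'
print()
for n,z in (('fixInL',.0395),('fixInR',.0395),('plateTopL',.0545),('plateTopR',.0545),('wallTopL',.0565),('wallTopR',.0565),('clipLhead',.046),('clipRhead',.046),('nubTipL',.0319),('nubTipR',.0319),('flatL',.0319),('flatR',.0319)):
    a,b=L[n];print(n,(plane(d1,a[0]/3+219.7,a[1]/3+89.7,z)*1e3).round(1),(plane(d2,b[0]/3+179.7,b[1]/3+89.7,z)*1e3).round(1))
# expected image rows of features if home at bay x=h
print(proj(d1,[.467,-.1385,.0395])*3-[660,270],proj(d1,[.467,-.1315,.0395])*3-[660,270])
E
python3 m.py | sed -n '/^$/,$p'
```

```text
fixInL [ 450.2 -132.5   39.5] [ 453.7 -131.8   39.5]
fixInR [ 481.5 -131.8   39.5] [ 482.6 -131.3   39.5]
plateTopL [ 455.7 -209.    54.5] [ 455.5 -208.6   54.5]
plateTopR [ 477.9 -208.7   54.5] [ 480.3 -208.2   54.5]
wallTopL [ 451.4 -233.8   56.5] [ 451.  -233.1   56.5]
wallTopR [ 482.5 -233.4   56.5] [ 483.3 -233.8   56.5]
clipLhead [ 453.8 -143.2   46. ] [ 454.1 -143.8   46. ]
clipRhead [ 480.7 -143.4   46. ] [ 486.6 -143.2   46. ]
nubTipL [ 462.3 -141.8   31.9] [ 461.9 -141.9   31.9]
nubTipR [ 473.  -141.8   31.9] [ 473.3 -142.2   31.9]
flatL [ 454.6 -192.2   31.9] [ 454.4 -193.5   31.9]
flatR [ 478.5 -193.3   31.9] [ 479.4 -192.6   31.9]
[513.93114241 141.95019312] [516.22213069 108.63590573]
```

Everything fits one frame: home is at about (467.2, -171.3) mm with the axis at about 89.2°. The clip, fixed-contact and plate offsets agree, and triangulated heights are 30-33 mm for the short cell's end points and about 55 mm for the wall top. The wrong cell's middle is at (467, -167.5, 32).

```bash
python3 -c "
from h import *
plan([.467,-.1675,.26],down(-.8),3)
"
```

```text
N 3 slide [-0.0429, -0.0414, 0.0331] turn [-0.0004, 0.0008, 0.0202] end err mm [ 0.04 -0.03  0.01] mid [0.484, -0.184, 0.273]
```

arm_command(motion=[{"slide": [-0.043,-0.0414,0.0331],"turn": [0,0,0.02]},{"slide": [-0.043,-0.0414,0.0331],"turn": [0,0,0.02]},{"slide": [-0.043,-0.0414,0.0331],"turn": [0,0,0.02]},{"slide": [0,0,0.05],"turn": [0,0,0]},{"slide": [0,0,0.05],"turn": [0,0,0]}])

```text
t: 3.42
tool_pos: [0.4652, -0.1676, 0.2206]
orientation: [3.141, -0.024, 0.002]
force: [0.1, -0.4, -0.6]
opening: 0.0928
```

arm_command(motion=[{"slide": [0,0,0.03],"turn": [0,0,0]},{"slide": [0,0,0.0225],"turn": [0,0,0]},{"slide": [0,0,0],"turn": [0,0,0]},{"slide": [0,0,0],"turn": [0,0,0]},{"slide": [0,0,0],"turn": [0,0,0]}])

```text
t: 3.83
tool_pos: [0.4672, -0.1691, 0.2005]
orientation: [3.141, -0.026, 0.002]
force: [0.5, 0.0, -0.7]
opening: 0.0928
```

```bash
python3 -c "
from h import *
st()
c=robot.read_camera('wrist');cv2.imwrite('pics/e.png',c['pixels'])
"
```

```text
t 3.83 pos [ 0.4672 -0.1691  0.2005] yaw -0.95 z [ 1.3e-03 -7.0e-04 -1.0e+00] F [ 0.5  0.  -0.7] M [-0.1   0.07  0.01] open 92.8 q [-0.45  0.06  1.96 -0.    1.12 -0.43]
```

View pics/e.png

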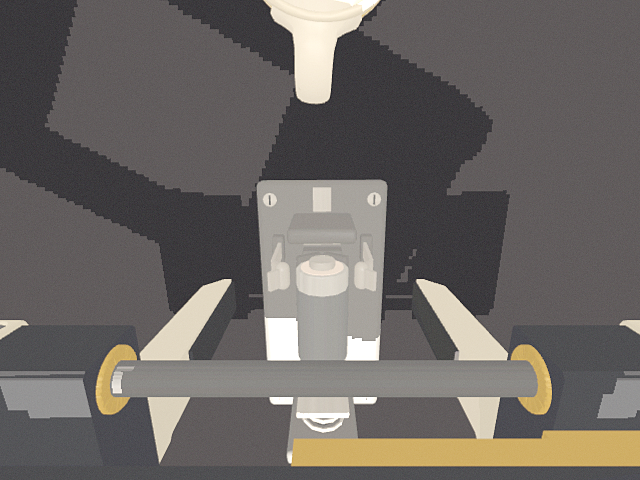

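The cell at (322,310) sits midway between the fingers at (232,283) and (415,283). Closing now.

arm_command(motion=[{"slide": [0,0,0],"turn": [0,0,0]},{"slide": [0,0,0],"turn": [0,0,0]},{"slide": [0,0,0],"turn": [0,0,0]},{"slide": [0,0,0],"turn": [0,0,0]},{"slide": [0,0,0],"turn": [0,0,0]}], gripper=0, grip_force=25)

```text
t: 4.3
tool_pos: [0.4667, -0.1688, 0.1995]
orientation: [3.141, -0.026, 0.0]
force: [-0.2, 1.0, -1.2]
opening: 0.0643
```

arm_command(motion=[{"slide": [0,0,0],"turn": [0,0,0]},{"slide": [0,0,0],"turn": [0,0,0]},{"slide": [0,0,0],"turn": [0,0,0]},{"slide": [0,0,0],"turn": [0,0,0]},{"slide": [0,0,0],"turn": [0,0,0]}])

```text
t: 4.72
tool_pos: [0.4666, -0.1688, 0.1994]
orientation: [-3.141, 0.026, 0.0]
force: [1.1, -0.7, -0.3]
opening: 0.0308
```

Still closing, at about 80 mm/s.

arm_command(motion=[{"slide": [0,0,0],"turn": [0,0,0]},{"slide": [0,0,0],"turn": [0,0,0]},{"slide": [0,0,0],"turn": [0,0,0]},{"slide": [0,0,-0.05],"turn": [0,0,0]},{"slide": [0,0,-0.1],"turn": [0,0,0]}])

```text
t: 5.13
tool_pos: [0.4641, -0.1676, 0.2547]
orientation: [-3.137, 0.026, 0.015]
force: [1.6, -0.7, -0.7]
opening: 0.0235
```

arm_command(motion=[{"slide": [0,0,-0.1],"turn": [0,0,0]},{"slide": [0,0,-0.05],"turn": [0,0,0]},{"slide": [0,0,0],"turn": [0,0,0]},{"slide": [0,0,0],"turn": [0,0,0]},{"slide": [0,0,0],"turn": [0,0,0]}])

```text
t: 5.55
tool_pos: [0.4662, -0.1686, 0.3183]
orientation: [-3.141, 0.026, 0.002]
force: [0.1, -0.4, -1.2]
opening: 0.0233
```

```bash
python3 -c "
from h import *
st()
c=robot.read_camera('wrist');cv2.imwrite('pics/f.png',c['pixels']);np.savez('f.npz',**c)
"
```

```text
t 5.55 pos [ 0.4662 -0.1686  0.3183] yaw -0.95 z [-1.4e-03  6.0e-04 -1.0e+00] F [ 0.1 -0.4 -1.2] M [-0.11  0.07  0.05] open 23.3 q [-0.45 -0.09  1.88 -0.    1.36 -0.43]
```

View pics/f.png

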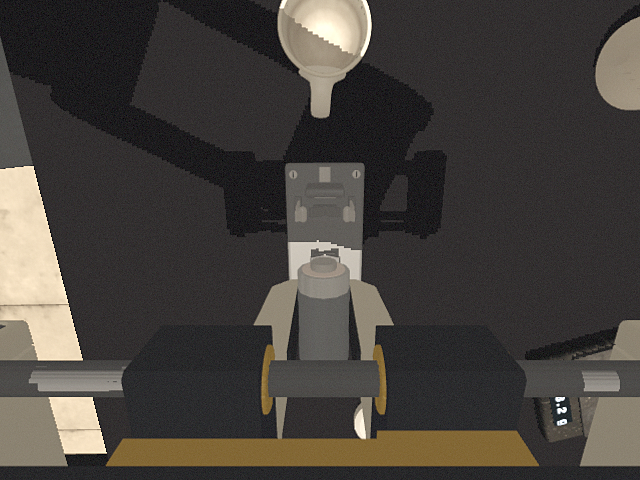

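Cell held, opening 23.3 mm, nub visible at (323,262). On to a viewing spot over the rack.

```bash
python3 -c "
from h import *
plan([.58,.10,.32],down(51.5),10)
"
```

```text
N 10 slide [0.054, -0.0528, -0.0007] turn [-0.0005, 0.0004, -0.1831] end err mm [-0.1   0.15  0.19] mid [0.565, -0.019, 0.319]
```

arm_command(motion=[{"slide": [0.054,-0.0528,0],"turn": [0,0,-0.183]},{"slide": [0.054,-0.0528,0],"turn": [0,0,-0.183]},{"slide": [0.054,-0.0528,0],"turn": [0,0,-0.183]},{"slide": [0.054,-0.0528,0],"turn": [0,0,-0.183]},{"slide": [0.054,-0.0528,0],"turn": [0,0,-0.183]}])

```text
t: 6.02
tool_pos: [0.555, -0.0466, 0.3169]
orientation: [-3.063, -0.693, 0.005]
force: [0.5, -0.7, -0.7]
opening: 0.0231
```

arm_command(motion=[{"slide": [0.054,-0.0528,0],"turn": [0,0,-0.183]},{"slide": [0.054,-0.0528,0],"turn": [0,0,-0.183]},{"slide": [0.054,-0.0528,0],"turn": [0,0,-0.183]},{"slide": [0.054,-0.0528,0],"turn": [0,0,-0.183]},{"slide": [0.054,-0.0528,0],"turn": [0,0,-0.183]}])

```text
t: 6.43
tool_pos: [0.5802, 0.1012, 0.3167]
orientation: [-2.826, -1.37, 0.006]
force: [0.5, -0.7, -0.6]
opening: 0.0235
```

arm_command(motion=[{"slide": [0,0,0],"turn": [0,0,0]},{"slide": [0,0,0],"turn": [0,0,0]},{"slide": [0,0,0],"turn": [0,0,0]},{"slide": [0,0,0],"turn": [0,0,0]},{"slide": [0,0,0],"turn": [0,0,0]}])

```text
t: 6.85
tool_pos: [0.5806, 0.0986, 0.3188]
orientation: [-2.831, -1.361, 0.002]
force: [0.2, -0.2, -1.3]
opening: 0.0235
```

```bash
python3 -c "
from h import *
st()
c=robot.read_camera('wrist');cv2.imwrite('pics/g1.png',c['pixels']);np.savez('g1.npz',**c)
"
```

```text
t 6.85 pos [0.5806 0.0986 0.3188] yaw 51.35 z [-9.e-04 -4.e-04 -1.e+00] F [ 0.2 -0.2 -1.3] M [-0.02  0.05 -0.01] open 23.5 q [ 0.08  0.16  1.62 -0.    1.37 -0.81]
```

View pics/g1.png

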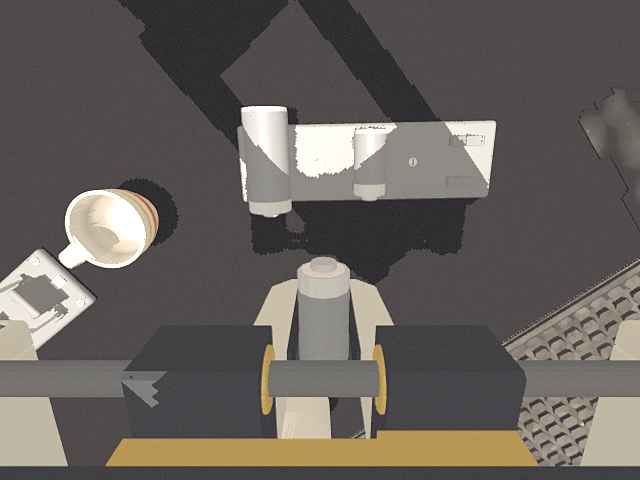

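The rack is fully visible: base from (240,125) to (490,200), long cell at (267,160), spare at (370,160), free rest vees at (468,140) and (465,182). I'll take a second view 80 mm along.

arm_command(motion=[{"slide": [0.07,0,0],"turn": [0,0,0]},{"slide": [0.07,0,0],"turn": [0,0,0]},{"slide": [0.06,0,0],"turn": [0,0,0]},{"slide": [0,0,0],"turn": [0,0,0]},{"slide": [0,0,0],"turn": [0,0,0]}])

```text
t: 7.32
tool_pos: [0.6309, 0.1624, 0.319]
orientation: [2.83, 1.364, -0.001]
force: [-0.9, 1.0, -0.9]
opening: 0.0232
```

```bash
python3 -c "
from h import *
st()
c=robot.read_camera('wrist');np.savez('g2.npz',**c)
crop(c,160,90,266,130,3,'pics/g2c.png')
c=dict(np.load('g1.npz'));crop(c,235,90,266,130,3,'pics/g1c.png')
"
```

```text
t 7.32 pos [0.6309 0.1624 0.319 ] yaw 51.48 z [-4.e-04 -2.e-04 -1.e+00] F [-0.9  1.  -0.9] M [-0.06  0.05 -0.02] open 23.2 q [ 0.17  0.32  1.43 -0.    1.39 -0.73]
```

View pics/g1c.png

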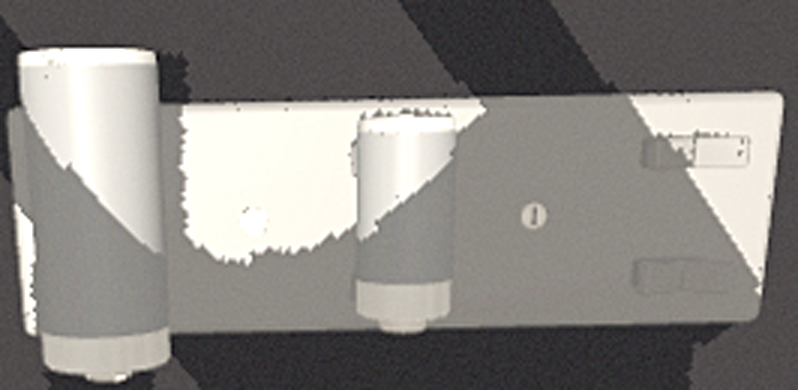

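View pics/g2c.png

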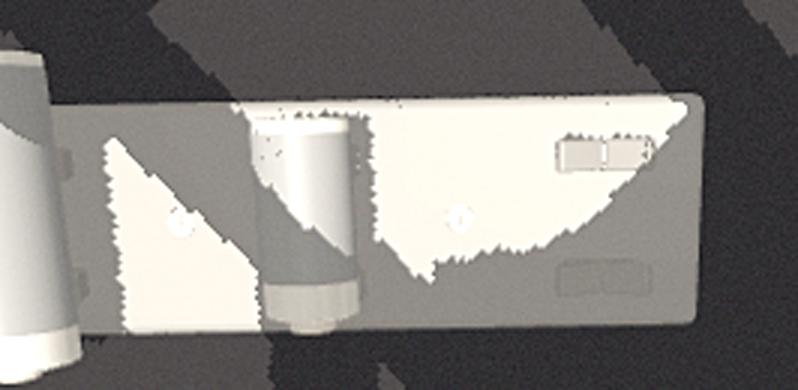

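```bash
python3 -c "
from h import *
c=dict(np.load('g2.npz'));crop(c,110,95,100,140,5,'pics/g2l.png')
c=dict(np.load('g1.npz'));crop(c,220,95,100,140,5,'pics/g1l.png')
a=cv2.imread('pics/g1l.png');b=cv2.imread('pics/g2l.png');cv2.imwrite('pics/gl.png',cv2.resize(np.hstack([a,b]),(800,560)))
"
```

```text
(no output)
```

View pics/gl.png

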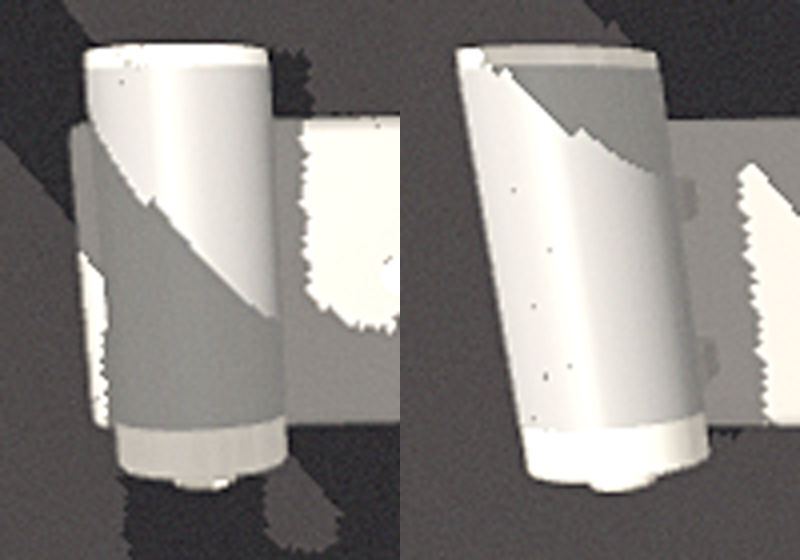

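```bash
cat > m2.py <<'E'
from h import *
g1=dict(np.load('g1.npz'));g2=dict(np.load('g2.npz'))
f1=lambda p:(p[0]/3+234.7,p[1]/3+89.7); f2=lambda p:(p[0]/3+159.7,p[1]/3+89.7)
k1=lambda p:(p[0]/4+219.6,p[1]/4+94.6); k2=lambda p:((p[0]-400)/4+109.6,p[1]/4+94.6)
def T(n,a,b,z):
    p,e=tri([ray(g1,*a),ray(g2,*b)]);q=(plane(g1,*a,z)+plane(g2,*b,z))/2
    print(n,(p*1e3).round(1),"res",round(max(e)*1e3,2),"| at z",z,(q*1e3).round(1),((plane(g1,*a,z)-plane(g2,*b,z))*1e3)[:2].round(1));return q
U=T('veeU',f1((694,150)),f2((605,153)),.018);Lo=T('veeL',f1((685,276)),f2((604,277)),.018)
s1=T('screw1',f1((254,220)),f2((181,222)),.008);s2=T('screw2',f1((534,216)),f2((460,218)),.008)
tr=T('TR',f1((781,94)),f2((702,97)),.008);br=T('BR',f1((757,319)),f2((693,324)),.008)
fl=T('flat',k1((176.5,50)),k2((557,50)),.0365);sh=T('shoulder',k1((201.5,459)),k2((618,460)),.0365);nb=T('nub',k1((205,488)),k2((622,490)),.0365)
sf=T('spareflat',f1((406,122)),f2((299,122)),.0319);sn=T('sparenub',f1((404,330)),f2((312,331)),.0319)
ang=lambda v:np.degrees(np.arctan2(v[1],v[0])).round(2)
print("yaxis",ang(s2-s1),np.linalg.norm(s2-s1),"xaxis by edge",ang(br-tr),"vee",ang(Lo-U),np.linalg.norm(Lo-U),"cell",ang(nb-fl),np.linalg.norm(nb-fl),"spare",ang(sn-sf),np.linalg.norm(sn-sf))
rc=(s1+s2)/2;print("rack c",rc,"rest2 via vee",(U+Lo)/2,"via screws",rc+(s2-s1)/np.linalg.norm(s2-s1)*.076,"longmid",(fl+nb)/2,"via screws rest0",rc-(s2-s1)/np.linalg.norm(s2-s1)*.076)
E
python3 m2.py
```

```text
veeU [590.3 233.3  17.3] res 0.08 | at z 0.018 [590.2 233.2  18. ] [-0.3 -0.1]
veeL [615.6 213.8  19.4] res 0.14 | at z 0.018 [616. 214.  18.] [0.5 0.2]
screw1 [533.5 132.7   8.3] res 0.11 | at z 0.008 [533.5 132.7   8. ] [-0.1  0.2]
screw2 [580.1 192.8   8.5] res 0.03 | at z 0.008 [580.2 192.9   8. ] [0.  0.1]
TR [596.  263.2   3.6] res 0.05 | at z 0.008 [595.2 262.    8. ] [-0.8 -0.9]
BR [643.7 225.9   6.3] res 0.4 | at z 0.008 [643.1 225.6   8. ] [-1.   0.1]
flat [477.1 128.2  36.2] res 0.13 | at z 0.0365 [477.1 128.2  36.5] [ 0.2 -0.2]
shoulder [535.3  83.1  36.4] res 0.0 | at z 0.0365 [535.3  83.1  36.5] [-0. -0.]
nub [539.9  80.1  37.7] res 0.09 | at z 0.0365 [539.9  79.6  36.5] [0.1 0.4]
spareflat [536.9 178.   30.9] res 0.21 | at z 0.0319 [536.9 178.   31.9] [ 0.1 -0.5]
sparenub [577.5 147.   33.5] res 0.06 | at z 0.0319 [577.7 146.8  31.9] [0.4 0.3]
yaxis 52.19 0.07618110727883358 xaxis by edge -37.23 vee -36.65 0.03217031690637031 cell -37.74 0.07940124403152067 spare -37.46 0.05136036959122529
rack c [0.55683111 0.16275918 0.008     ] rest2 via vee [0.60306785 0.22356451 0.018     ] via screws [0.60342571 0.22280037 0.008     ] longmid [0.50851718 0.10394297 0.0365    ] via screws rest0 [0.51023651 0.102718   0.008     ]
```

Rack axes are y at 52.2° and x at -37.7°. rest2 is at (603.2, 223.2) mm, the long cell's middle at (508.5, 104.0), and triangulated heights are 36-37 mm and 17-19 mm as expected. Placing the short cell now.

```bash
python3 -c "
from h import *
plan([.6042,.2224,.25],down(52.2),3)
"
```

```text
N 3 slide [0.0261, -0.0485, 0.0575] turn [-0.0002, 0.0006, -0.0087] end err mm [-0.03  0.01  0.01] mid [0.613, 0.202, 0.273]
```

arm_command(motion=[{"slide": [0.0261,-0.0485,0.0575],"turn": [0,0,-0.009]},{"slide": [0.0261,-0.0485,0.0575],"turn": [0,0,-0.009]},{"slide": [0.0261,-0.0485,0.0575],"turn": [0,0,-0.009]},{"slide": [0,0,0],"turn": [0,0,0]},{"slide": [0,0,0.05],"turn": [0,0,0]}])

```text
t: 7.78
tool_pos: [0.6043, 0.2231, 0.2327]
orientation: [2.819, 1.384, 0.004]
force: [1.6, -0.2, 0.3]
opening: 0.0231
```

arm_command(motion=[{"slide": [0,0,0.04],"turn": [0,0,0]},{"slide": [0,0,0.025],"turn": [0,0,0]},{"slide": [0,0,0],"turn": [0,0,0]},{"slide": [0,0,0],"turn": [0,0,0]},{"slide": [0,0,0],"turn": [0,0,0]}])

```text
t: 8.2
tool_pos: [0.6048, 0.2225, 0.2058]
orientation: [2.821, 1.382, 0.003]
force: [0.9, 0.8, -0.0]
opening: 0.0231
```

```bash
python3 -c "
from h import *
st()
c=robot.read_camera('wrist');cv2.imwrite('pics/i.png',c['pixels'])
d=robot.read_camera('side');crop(d,240,250,150,130,4,'pics/i2.png')
"
```

```text
t 8.2 pos [0.6048 0.2225 0.2058] yaw 52.21 z [ 1.6e-03  4.0e-04 -1.0e+00] F [ 0.9  0.8 -0. ] M [ 0.05 -0.01 -0.02] open 23.1 q [ 0.27  0.42  1.53 -0.    1.2  -0.64]
```

View pics/i.png

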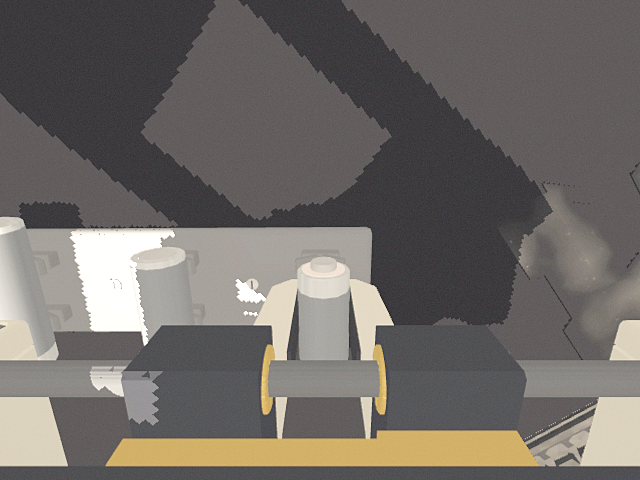

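View pics/i2.png

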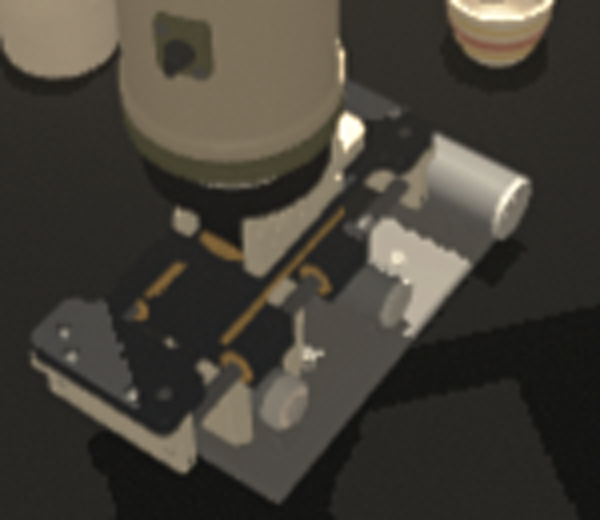

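The cell lines up with the far vee at (320,255). Lowering the last 6 mm, then releasing.

arm_command(motion=[{"slide": [0,0,0.008],"turn": [0,0,0]},{"slide": [0,0,0.006],"turn": [0,0,0]},{"slide": [0,0,0],"turn": [0,0,0]},{"slide": [0,0,0],"turn": [0,0,0]},{"slide": [0,0,0],"turn": [0,0,0]}])

```text
t: 8.72
tool_pos: [0.6047, 0.223, 0.2002]
orientation: [2.82, 1.383, 0.002]
force: [-2.3, -1.6, 7.8]
opening: 0.0232
```

arm_command(motion=[{"slide": [0,0,0],"turn": [0,0,0]},{"slide": [0,0,0],"turn": [0,0,0]},{"slide": [0,0,0],"turn": [0,0,0]},{"slide": [0,0,0],"turn": [0,0,0]},{"slide": [0,0,-0.025],"turn": [0,0,0]}], gripper=46)

```text
t: 9.13
tool_pos: [0.603, 0.2228, 0.2065]
orientation: [-2.82, -1.383, 0.007]
force: [-0.2, 0.6, -0.7]
opening: 0.0425
```

arm_command(motion=[{"slide": [0,0,-0.075],"turn": [0,0,0]},{"slide": [0,0,-0.1],"turn": [0,0,0]},{"slide": [0,0,-0.06],"turn": [0,0,0.1]},{"slide": [0,0,0],"turn": [0,0,0.24]},{"slide": [0,0,0],"turn": [0,0,0.24]}])

```text
t: 9.55
tool_pos: [0.6052, 0.2234, 0.3071]
orientation: [2.993, 0.953, 0.01]
force: [-0.1, -0.1, -0.9]
opening: 0.0428
```

```bash
python3 -c "
from h import *
st()
d=robot.read_camera('side');crop(d,240,250,150,130,4,'pics/j.png')
plan([.5172,.0970,.29],down(52.2-180),long=1)
"
```

```text
t 9.55 pos [0.6052 0.2234 0.3071] yaw 35.33 z [ 0.0059  0.0017 -1.    ] F [-0.1 -0.1 -0.9] M [-0.11 -0.   -0.01] open 42.8 q [ 0.27  0.31  1.46  0.    1.36 -0.34]
N 24 slide [0.0034, 0.0227, 0.0016] turn [-0.0004, -0.0002, 0.2365] end err mm [ 0.22 -0.18  0.09] mid [0.61, 0.115, 0.297]
```

View pics/j.png

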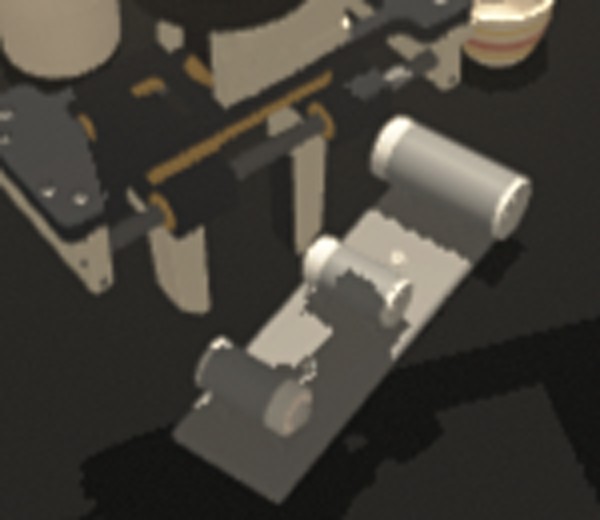

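The wrong cell now lies in rest2 at (255,385) in this crop, and the spare is untouched. Turning and moving over the long cell.

arm_command(motion=[{"slide": [0.0034,0.0227,0.0016],"turn": [0,0,0.2365]},{"slide": [0.0034,0.0227,0.0016],"turn": [0,0,0.2365]},{"slide": [0.0034,0.0227,0.0016],"turn": [0,0,0.2365]},{"slide": [0.0034,0.0227,0.0016],"turn": [0,0,0.2365]},{"slide": [0.0034,0.0227,0.0016],"turn": [0,0,0.2365]}], gripper=60)

```text
t: 10.02
tool_pos: [0.6273, 0.1838, 0.2997]
orientation: [3.141, 0.044, -0.001]
force: [-0.7, 0.1, 0.7]
opening: 0.0557
```

arm_command(motion=[{"slide": [0.0034,0.0227,0.0016],"turn": [0,0,0.2365]},{"slide": [0.0034,0.0227,0.0016],"turn": [0,0,0.2365]},{"slide": [0.0034,0.0227,0.0016],"turn": [0,0,0.2365]},{"slide": [0.0034,0.0227,0.0016],"turn": [0,0,0.2365]},{"slide": [0.0034,0.0227,0.0016],"turn": [0,0,0.2365]}])

```text
t: 10.43
tool_pos: [0.6245, 0.1384, 0.2964]
orientation: [3.018, -0.873, -0.001]
force: [0.5, 0.0, -0.2]
opening: 0.0559
```

arm_command(motion=[{"slide": [0.0034,0.0227,0.0016],"turn": [0,0,0.2365]},{"slide": [0.0034,0.0227,0.0016],"turn": [0,0,0.2365]},{"slide": [0.0034,0.0227,0.0016],"turn": [0,0,0.2365]},{"slide": [0.0034,0.0227,0.0016],"turn": [0,0,0.2365]},{"slide": [0.0034,0.0227,0.0016],"turn": [0,0,0.2365]}])

```text
t: 10.85
tool_pos: [0.5969, 0.1023, 0.2933]
orientation: [2.632, -1.715, -0.0]
force: [0.5, 0.4, -0.5]
opening: 0.0559
```

arm_command(motion=[{"slide": [0.0034,0.0227,0.0016],"turn": [0,0,0.2365]},{"slide": [0.0034,0.0227,0.0016],"turn": [0,0,0.2365]},{"slide": [0.0034,0.0227,0.0016],"turn": [0,0,0.2365]},{"slide": [0.0034,0.0227,0.0016],"turn": [0,0,0.2365]},{"slide": [0.0034,0.0227,0.0016],"turn": [0,0,0.2365]}])

```text
t: 11.27
tool_pos: [0.5539, 0.0878, 0.2901]
orientation: [2.018, -2.407, -0.0]
force: [-0.2, 0.3, -0.9]
opening: 0.0556
```

arm_command(motion=[{"slide": [0.0034,0.0227,0.0016],"turn": [0,0,0.2365]},{"slide": [0.0034,0.0227,0.0016],"turn": [0,0,0.2365]},{"slide": [0.0034,0.0227,0.0016],"turn": [0,0,0.2365]},{"slide": [0.0034,0.0227,0.0016],"turn": [0,0,0.2365]},{"slide": [0,0,0],"turn": [0,0,0]}])

```text
t: 11.68
tool_pos: [0.5176, 0.0957, 0.2873]
orientation: [1.398, -2.812, -0.001]
force: [-1.9, -0.4, 0.2]
opening: 0.0559
```

```bash
python3 -c "
from h import *
st()
c=robot.read_camera('wrist');cv2.imwrite('pics/k.png',c['pixels'])
plan([.5172,.0970,.24],down(52.2-180),3)
"
```

```text
t 11.68 pos [0.5176 0.0957 0.2873] yaw -127.13 z [-1.4e-03  1.0e-04 -1.0e+00] F [-1.9 -0.4  0.2] M [0.05 0.18 0.07] open 55.9 q [0.09 0.02 1.82 0.   1.3  2.3 ]
N 3 slide [-0.0004, 0.0015, 0.0396] turn [0.0002, -0.0002, 0.0128] end err mm [-0.07  0.   -0.02] mid [0.518, 0.097, 0.256]
```

View pics/k.png

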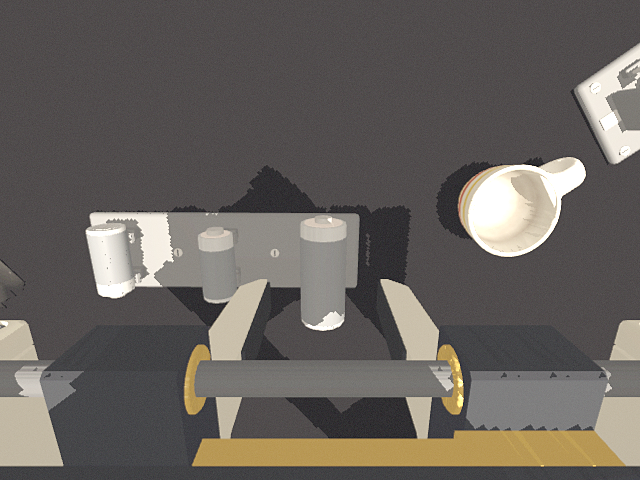

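The long cell at (322,270) is centred between the fingers and the spare at (218,265) is clear. Descending.

arm_command(motion=[{"slide": [-0.0004,0.0015,0.055],"turn": [0,0,0.013]},{"slide": [-0.0004,0.0015,0.055],"turn": [0,0,0.013]},{"slide": [-0.0004,0.0015,0.04],"turn": [0,0,0.013]},{"slide": [0,0,0.03],"turn": [0,0,0]},{"slide": [0,0,0.02],"turn": [0,0,0]}])

```text
t: 12.15
tool_pos: [0.5175, 0.0967, 0.206]
orientation: [1.38, -2.82, -0.001]
force: [0.6, -0.5, -0.2]
opening: 0.0558
```

arm_command(motion=[{"slide": [0,0,0.005],"turn": [0,0,0]},{"slide": [0,0,0],"turn": [0,0,0]},{"slide": [0,0,0],"turn": [0,0,0]},{"slide": [0,0,0],"turn": [0,0,0]},{"slide": [0,0,0],"turn": [0,0,0]}])

```text
t: 12.57
tool_pos: [0.5182, 0.0969, 0.2065]
orientation: [-1.375, 2.823, -0.001]
force: [0.3, 0.5, -0.3]
opening: 0.056
```

```bash
python3 -c "
from h import *
st()
c=robot.read_camera('wrist');cv2.imwrite('pics/l.png',c['pixels'])
plan([.5172,.0970,.2035],down(52.2-180),1)
"
```

```text
t 12.57 pos [0.5182 0.0969 0.2065] yaw -128.06 z [ 1.8e-03  2.0e-04 -1.0e+00] F [ 0.3  0.5 -0.3] M [ 0.05  0.17 -0.01] open 56.0 q [ 0.09  0.13  1.87 -0.    1.14  2.32]
N 1 slide [0.0012, 0.0021, 0.0072] turn [-0.0023, 0.0022, -0.0093] end err mm [-0.02 -0.01  0.01] mid [0.517, 0.097, 0.204]
```

View pics/l.png

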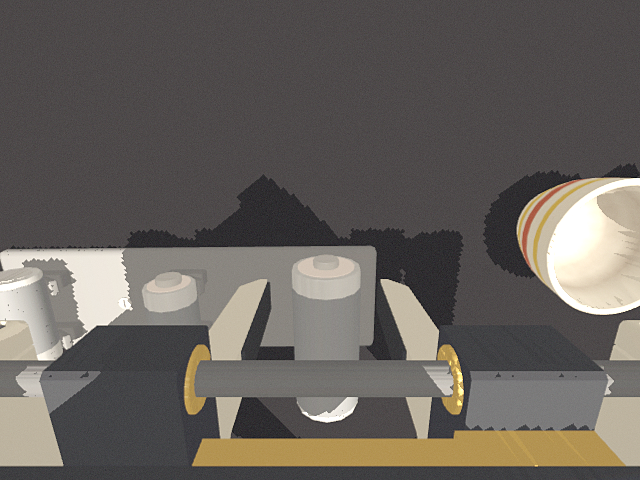

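arm_command(motion=[{"slide": [0.0012,0.002,0.007],"turn": [0,0,0]},{"slide": [0,0,0],"turn": [0,0,0]},{"slide": [0,0,0],"turn": [0,0,0]},{"slide": [0,0,0],"turn": [0,0,0]},{"slide": [0,0,0],"turn": [0,0,0]}], gripper=0, grip_force=58)

```text
t: 13.03
tool_pos: [0.5167, 0.0969, 0.2026]
orientation: [1.375, -2.824, -0.0]
force: [-0.5, -1.4, 0.4]
opening: 0.0309
```

arm_command(motion=[{"slide": [0,0,0],"turn": [0,0,0]},{"slide": [0,0,0],"turn": [0,0,0]},{"slide": [0,0,-0.05],"turn": [0,0,0]},{"slide": [0,0,-0.1],"turn": [0,0,0]},{"slide": [0,0,-0.05],"turn": [0,0,0]}])

```text
t: 13.45
tool_pos: [0.5172, 0.097, 0.2855]
orientation: [-1.374, 2.823, -0.001]
force: [1.2, -0.1, 0.3]
opening: 0.031
```

```bash
python3 -c "
from h import *
st()
c=robot.read_camera('wrist');cv2.imwrite('pics/n.png',c['pixels']);np.savez('n.npz',**c)
"
```

```text
t 13.45 pos [0.5172 0.097  0.2855] yaw -128.08 z [ 1.7e-03  2.0e-04 -1.0e+00] F [ 1.2 -0.1  0.3] M [0.06 0.09 0.01] open 31.0 q [0.09 0.02 1.83 0.   1.29 2.32]
```

View pics/n.png

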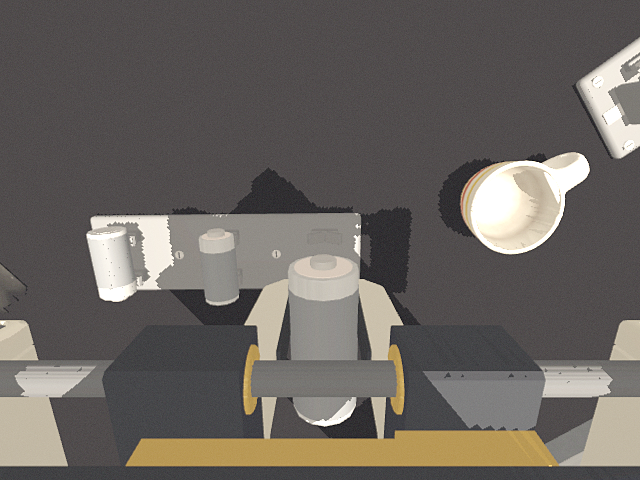

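```bash
python3 -c "
from h import *
plan([.467,-.150,.285],down(-.8),20,long=-1)
c=dict(np.load('n.npz'));p=plane(c,323,257,.2855-.1661);s=robot.read_state();print('nub in tool',(R.from_rotvec(s['orientation']).inv().apply(p-s['tool_pos'])*1e3).round(1))
"
```

```text
N 20 slide [0.0323, 0.022, 0.0004] turn [-0.001, -0.0004, -0.2221] end err mm [-0.13  0.24  0.19] mid [0.414, -0.026, 0.287]
nub in tool [  1.  -26.4 170.4]
```

arm_command(motion=[{"slide": [0.0323,0.022,0.0004],"turn": [0,0,-0.222]},{"slide": [0.0323,0.022,0.0004],"turn": [0,0,-0.222]},{"slide": [0.0323,0.022,0.0004],"turn": [0,0,-0.222]},{"slide": [0.0323,0.022,0.0004],"turn": [0,0,-0.222]},{"slide": [0.0323,0.022,0.0004],"turn": [0,0,-0.222]}])

```text
t: 13.92
tool_pos: [0.4492, 0.0578, 0.2814]
orientation: [2.103, -2.333, -0.001]
force: [0.2, -0.3, -1.8]
opening: 0.0309
```

arm_command(motion=[{"slide": [0.0323,0.022,0.0004],"turn": [0,0,-0.222]},{"slide": [0.0323,0.022,0.0004],"turn": [0,0,-0.222]},{"slide": [0.0323,0.022,0.0004],"turn": [0,0,-0.222]},{"slide": [0.0323,0.022,0.0004],"turn": [0,0,-0.222]},{"slide": [0.0323,0.022,0.0004],"turn": [0,0,-0.222]}])

```text
t: 14.33
tool_pos: [0.4134, -0.0108, 0.2807]
orientation: [2.662, -1.668, -0.0]
force: [-0.3, -0.4, -2.1]
opening: 0.0309
```

arm_command(motion=[{"slide": [0.0323,0.022,0.0004],"turn": [0,0,-0.222]},{"slide": [0.0323,0.022,0.0004],"turn": [0,0,-0.222]},{"slide": [0.0323,0.022,0.0004],"turn": [0,0,-0.222]},{"slide": [0.0323,0.022,0.0004],"turn": [0,0,-0.222]},{"slide": [0.0323,0.022,0.0004],"turn": [0,0,-0.222]}])

```text
t: 14.75
tool_pos: [0.4192, -0.0881, 0.2799]
orientation: [-3.017, 0.876, 0.0]
force: [0.8, -0.3, -0.5]
opening: 0.031
```

arm_command(motion=[{"slide": [0.0323,0.022,0.0004],"turn": [0,0,-0.222]},{"slide": [0.0323,0.022,0.0004],"turn": [0,0,-0.222]},{"slide": [0.0323,0.022,0.0004],"turn": [0,0,-0.222]},{"slide": [0.0323,0.022,0.0004],"turn": [0,0,-0.222]},{"slide": [0.0323,0.022,0.0004],"turn": [0,0,-0.222]}])

```text
t: 15.17
tool_pos: [0.4648, -0.1508, 0.279]
orientation: [-3.141, 0.017, 0.0]
force: [1.0, 0.0, -0.2]
opening: 0.031
```

arm_command(motion=[{"slide": [0,0,0],"turn": [0,0,0]},{"slide": [0,0,0],"turn": [0,0,0]},{"slide": [0,0,0],"turn": [0,0,0]},{"slide": [0,0,0],"turn": [0,0,0]},{"slide": [0,0,0],"turn": [0,0,0]}])

```text
t: 15.58
tool_pos: [0.4641, -0.1494, 0.2793]
orientation: [-3.141, 0.026, 0.0]
force: [-0.7, -0.3, -2.4]
opening: 0.0307
```

```bash
python3 -c "
from h import *
st()
c=robot.read_camera('wrist');cv2.imwrite('pics/o.png',c['pixels']);np.savez('o.npz',**c)
plan([.4672,-.152,.226],down(-.8),3)
"
```

```text
t 15.58 pos [ 0.4641 -0.1494  0.2793] yaw -0.95 z [-3.e-04  2.e-04 -1.e+00] F [-0.7 -0.3 -2.4] M [-0.02  0.09 -0.02] open 30.7 q [-0.42 -0.08  1.93  0.    1.28 -0.4 ]
N 3 slide [0.0025, 0.002, 0.0445] turn [-0.0, 0.0, -0.0015] end err mm [-0.02  0.03  0.05] mid [0.466, -0.151, 0.244]
```

View pics/o.png

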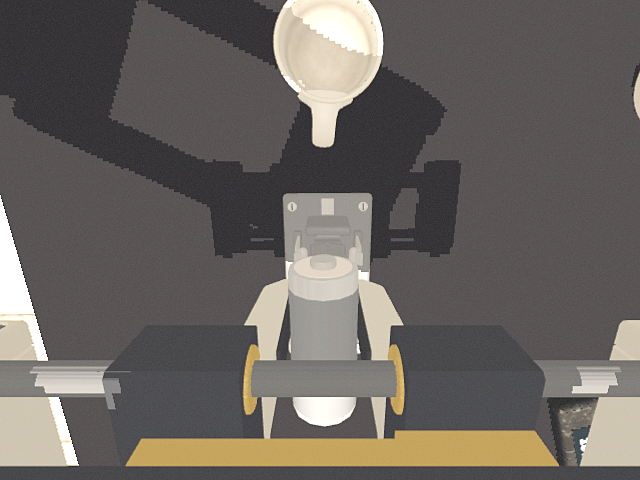

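The cell is held level with its nub (323,260) towards the fixed contact (328,225), about 3 mm to the left. The next move corrects that as it lowers to the push height.

arm_command(motion=[{"slide": [0.0025,0.002,0.0445],"turn": [0,0,0]},{"slide": [0.0025,0.002,0.0445],"turn": [0,0,0]},{"slide": [0.0025,0.002,0.0435],"turn": [0,0,0]},{"slide": [0,0,0],"turn": [0,0,0]},{"slide": [0,0,0],"turn": [0,0,0]}])

```text
t: 16.05
tool_pos: [0.4717, -0.1537, 0.2337]
orientation: [3.137, -0.025, 0.021]
force: [-2.7, 3.2, 37.1]
opening: 0.0312
```

```bash
python3 -c "
from h import *
st()
c=robot.read_camera('wrist');cv2.imwrite('pics/p.png',c['pixels']);np.savez('p.npz',**c)
d=robot.read_camera('side');crop(d,310,160,100,110,5,'pics/p2.png')
plan([.4672,-.152,.226],down(-.8),1)
"
```

```text
t 16.05 pos [ 0.4717 -0.1537  0.2337] yaw -0.92 z [ 0.0132 -0.0047 -0.9999] F [-2.7  3.2 37.1] M [ 0.81 -0.14  0.15] open 31.2 q [-0.42 -0.    1.95  0.    1.18 -0.4 ]
N 1 slide [-0.0112, -0.0039, 0.0192] turn [0.0091, -0.0263, -0.004] end err mm [-0.02 -0.02  0.02] mid [0.467, -0.152, 0.226]
```

View pics/p.png

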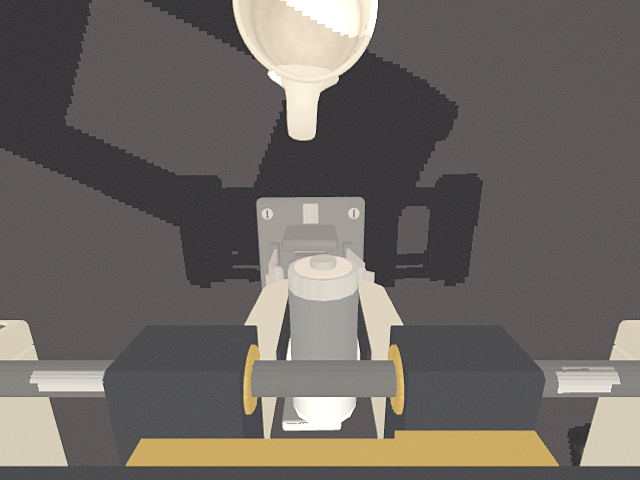

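View pics/p2.png

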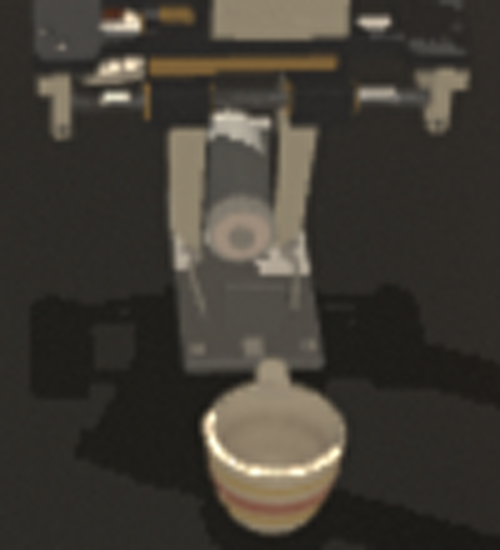

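Force reads 37 N and the arm stopped 7 mm high. At y = -152 the fingertips overlap the clip tops, which start at about y = -147, so they've landed on the clips. I'll back off straight away and come in tilted instead.

arm_command(motion=[{"slide": [0,0,-0.05],"turn": [0,0,0]},{"slide": [0,0,-0.05],"turn": [0,0,0]},{"slide": [0,0,0],"turn": [0,0,0]},{"slide": [0,0,0],"turn": [0,0,0]},{"slide": [0,0,0],"turn": [0,0,0]}])

```text
t: 16.57
tool_pos: [0.4672, -0.1522, 0.2657]
orientation: [-3.141, 0.025, 0.001]
force: [-1.0, -0.3, -1.2]
opening: 0.031
```

```bash
python3 -c "
from h import *
st()
c=robot.read_camera('wrist');cv2.imwrite('pics/q.png',c['pixels']);np.savez('q.npz',**c)
c=robot.read_camera('side');crop(c,310,160,100,110,5,'pics/q2.png')
"
```

```text
t 16.57 pos [ 0.4672 -0.1522  0.2657] yaw -0.9 z [-5.e-04  3.e-04 -1.e+00] F [-1.  -0.3 -1.2] M [-0.06  0.09 -0.02] open 31.0 q [-0.42 -0.05  1.94  0.    1.26 -0.4 ]
```

View pics/q.png

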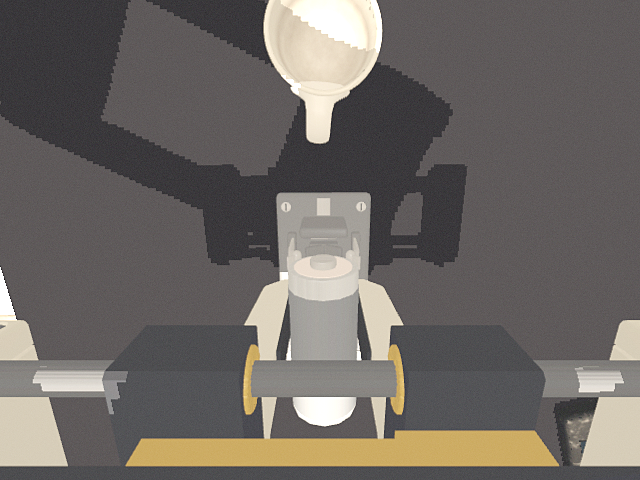

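View pics/q2.png

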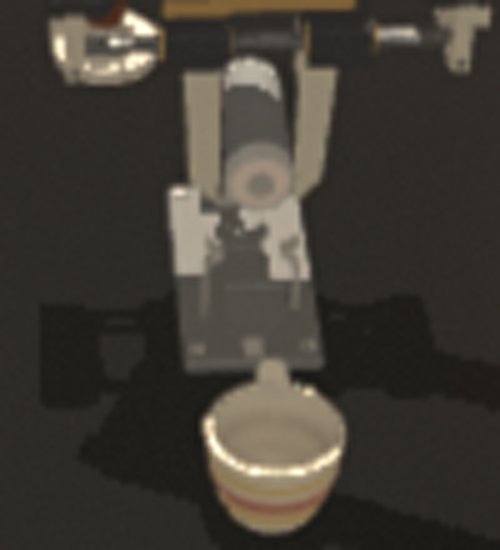

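The clips are intact and upright, and the cell still sits straight in the jaws. Tilting 15° nub-up, placed so the fingertips stay above the clips while the flat end meets the plate.

```bash
cat >> h.py <<'E'
def gp(x,y,z,pitch,yaw=-.8,N=None,L=.1661):
    r=down(yaw,pitch);plan(np.array([x,y,z])-r.apply([0,0,L]),r,N)
def gst(L=.1661):
    s=robot.read_state();r=R.from_rotvec(s["orientation"]);M=r.as_matrix()
    print("grasp",((s["tool_pos"]+r.apply([0,0,L]))*1e3).round(1),"pitch",np.degrees(np.arcsin(M[1,2])).round(2),"F",s["force"].round(1),"M",s["wrist_torque"].round(2),"t",round(float(s["t"]),2),"open",round(s["opening"]*1e3,1))
E
python3 -c "
from h import *
gst()
gp(.4672,-.151,.078,15,N=4)
"
```

```text
grasp [ 466.5 -151.9   98.8] pitch 0.06 F [-0.5 -0.9 -1. ] M [-0.03  0.04  0.03] t 16.67 open 30.8
N 4 slide [0.0003, 0.0277, 0.0139] turn [0.1304, 0.001, -0.001] end err mm [0.07 0.07 0.03] mid [0.467, -0.184, 0.246]
```

arm_command(motion=[{"slide": [0,0.0277,0.0139],"turn": [0.13,0,0]},{"slide": [0,0.0277,0.0139],"turn": [0.13,0,0]},{"slide": [0,0.0277,0.0139],"turn": [0.13,0,0]},{"slide": [0,0.0277,0.0139],"turn": [0.13,0,0]},{"slide": [0,0,0],"turn": [0,0,0]}])

```text
t: 17.08
tool_pos: [0.4657, -0.1954, 0.2372]
orientation: [-2.877, 0.026, 0.002]
force: [-0.6, -0.5, -1.6]
opening: 0.0308
```

```bash
python3 -c "
from h import *
c=robot.read_camera('wrist');cv2.imwrite('pics/r.png',c['pixels'])
c=robot.read_camera('side');crop(c,310,160,100,110,5,'pics/r2.png')
gst()
gp(.4672,-.151,.074,15,N=1)
gp(.4672,-.168,.074,15,N=3)
"
```

```text
grasp [ 466.5 -151.8   78.1] pitch 14.88 F [ 1.  -0.7 -1.6] M [-0.24  0.04 -0.01] t 17.18 open 30.8
N 1 slide [0.0009, 0.0016, 0.0105] turn [0.0043, 0.0037, -0.0079] end err mm [ 0.01 -0.02  0.01] mid [0.467, -0.194, 0.234]
N 3 slide [0.0005, 0.0142, -0.0001] turn [0.0014, 0.0012, -0.0026] end err mm [-0.02  0.02 -0.04] mid [0.466, -0.205, 0.236]
```

View pics/r.png

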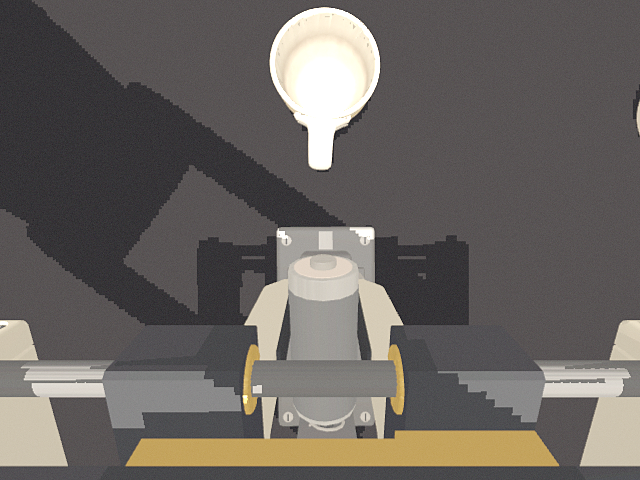

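View pics/r2.png

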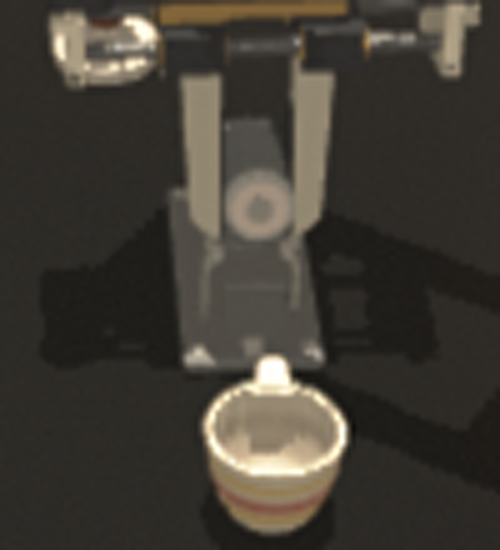

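arm_command(motion=[{"slide": [0.001,0.0016,0.0105],"turn": [0,0,0]},{"slide": [0,0,0],"turn": [0,0,0]},{"slide": [0,0,0],"turn": [0,0,0]},{"slide": [0,0,0],"turn": [0,0,0]},{"slide": [0,0,0],"turn": [0,0,0]}])

```text
t: 17.6
tool_pos: [0.4675, -0.1934, 0.2362]
orientation: [-2.882, 0.021, -0.004]
force: [-0.4, -0.2, -2.2]
opening: 0.0309
```

```bash
python3 -c "
from h import *
c=robot.read_camera('wrist');crop(c,220,220,200,240,3,'pics/s.png')
print('plate top',proj(c,[.467,-.2065,.0545]),'wall top rear',proj(c,[.467,-.2335,.0565]),'expected flat bottom')
gst()
gp(.4672,-.160,.074,15,N=3)
gp(.4672,-.168,.074,15,N=3)
"
```

```text
plate top [322.18799209 408.91858224] wall top rear [322.96139765 460.68275884] expected flat bottom
grasp [ 468.2 -150.9   75.7] pitch 14.86 F [ 0.1  0.6 -1.4] M [-0.26  0.08  0.  ] t 17.65 open 30.6
N 3 slide [-0.0006, 0.008, -0.0006] turn [0.0016, -0.0005, -0.0005] end err mm [ 0.03 -0.    0.02] mid [0.467, -0.2, 0.235]
N 3 slide [-0.0005, 0.0144, -0.0023] turn [0.0016, -0.0005, -0.0005] end err mm [0.04 0.05 0.02] mid [0.467, -0.205, 0.235]
```

View pics/s.png

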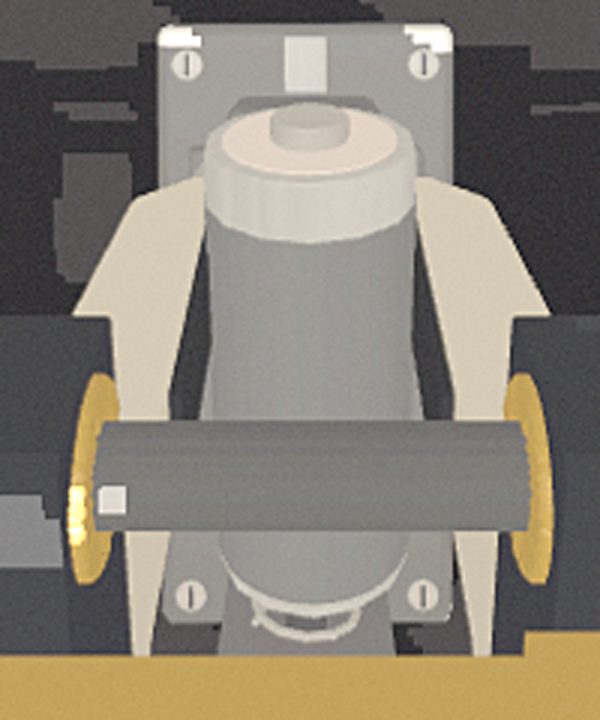

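arm_command(motion=[{"slide": [-0.0006,0.0144,-0.0023],"turn": [0,0,0]},{"slide": [-0.0006,0.0144,-0.0023],"turn": [0,0,0]},{"slide": [-0.0006,0.0144,-0.0023],"turn": [0,0,0]},{"slide": [0,0,0],"turn": [0,0,0]},{"slide": [0,0,0],"turn": [0,0,0]}])

```text
t: 18.07
tool_pos: [0.4664, -0.2113, 0.2342]
orientation: [-2.879, 0.023, -0.003]
force: [1.8, 7.9, 2.0]
opening: 0.0305
```

```bash
python3 -c "
from h import *
gst()
c=robot.read_camera('wrist');crop(c,220,220,200,240,3,'pics/u.png')
c=robot.read_camera('side');crop(c,310,160,100,110,5,'pics/u2.png')
gst()
"
```

```text
grasp [ 467.1 -168.2   73.8] pitch 15.02 F [1.8 7.9 2. ] M [ 1.01 -0.07  0.02] t 18.07 open 30.5
grasp [ 467.1 -168.    73.8] pitch 15.02 F [1.6 6.9 3.1] M [ 0.98 -0.09 -0.  ] t 18.17 open 30.9
```

View pics/u.png

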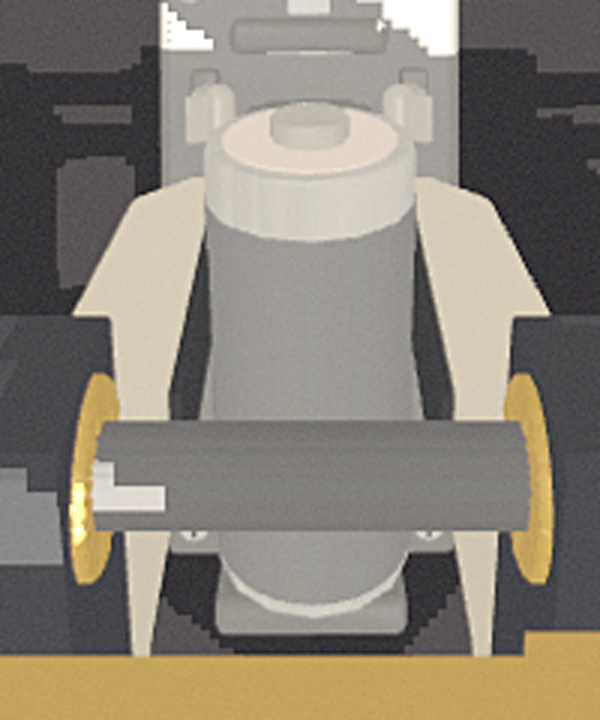

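View pics/u2.png

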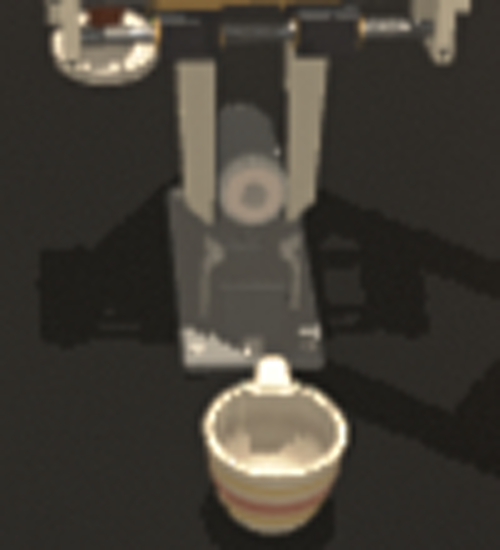

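Spring force is 7.9 N at 7.6 mm pushed back, just as the model predicts. The flat end is on the plate with no slip. Lowering while tilted.

```bash
python3 -c "
from h import *
gp(.4672,-.167,.060,15,N=3)
"
```

```text
N 3 slide [0.0001, 0.0021, 0.0113] turn [-0.0003, -0.0004, -0.0012] end err mm [-0.05 -0.02  0.01] mid [0.467, -0.21, 0.225]
```

arm_command(motion=[{"slide": [0,0.0021,0.0113],"turn": [0,0,0]},{"slide": [0,0.0021,0.0113],"turn": [0,0,0]},{"slide": [0,0.0021,0.0113],"turn": [0,0,0]},{"slide": [0,0,0],"turn": [0,0,0]},{"slide": [0,0,0],"turn": [0,0,0]}])

```text
t: 18.58
tool_pos: [0.4661, -0.2095, 0.2198]
orientation: [-2.878, 0.022, -0.001]
force: [0.2, 8.3, 1.5]
opening: 0.0305
```

```bash
python3 -c "
from h import *
gst()
c=robot.read_camera('wrist');crop(c,220,220,200,240,3,'pics/v.png')
gp(.4672,-.1655,.050,8,N=3)
"
```

```text
grasp [ 466.6 -166.3   59.4] pitch 15.08 F [0.2 8.3 1.5] M [1.2  0.05 0.  ] t 18.58 open 30.5
N 3 slide [0.0004, -0.016, 0.0083] turn [-0.0824, 0.0006, -0.0011] end err mm [ 0.03 -0.02 -0.06] mid [0.467, -0.196, 0.217]
```

View pics/v.png

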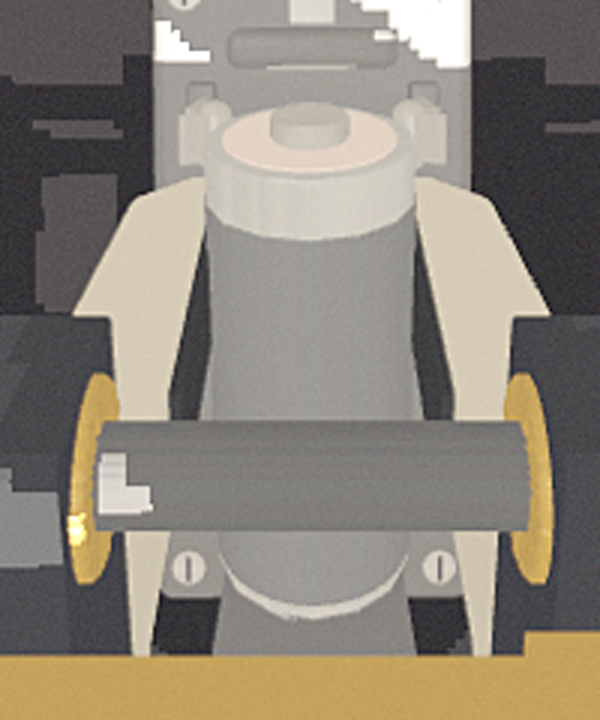

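The nub at crop (310,120) lies behind the fixed wall at (310,45) and between the clip heads, all centred.

arm_command(motion=[{"slide": [0,-0.016,0.0083],"turn": [-0.082,0,0]},{"slide": [0,-0.016,0.0083],"turn": [-0.082,0,0]},{"slide": [0,-0.016,0.0083],"turn": [-0.082,0,0]},{"slide": [0,0,0],"turn": [0,0,0]},{"slide": [0,0,0],"turn": [0,0,0]}])

```text
t: 19.05
tool_pos: [0.4666, -0.1882, 0.2146]
orientation: [-3.002, 0.022, -0.001]
force: [0.7, 9.8, 1.9]
opening: 0.0312
```

```bash
python3 -c "
from h import *
gst()
gp(.4672,-.165,.0425,2,N=3)
"
```

```text
grasp [ 466.8 -165.1   50.1] pitch 7.97 F [0.7 9.8 1.9] M [ 1.29 -0.01 -0.02] t 19.05 open 31.2
N 3 slide [0.0002, -0.0139, 0.0066] turn [-0.0695, 0.0004, -0.0005] end err mm [-0.04  0.02 -0.04] mid [0.467, -0.177, 0.211]
```

arm_command(motion=[{"slide": [0,-0.0145,0.0066],"turn": [-0.07,0,0]},{"slide": [0,-0.0145,0.0066],"turn": [-0.07,0,0]},{"slide": [0,-0.0145,0.0066],"turn": [-0.07,0,0]},{"slide": [0,0,0],"turn": [0,0,0]},{"slide": [0,0,0],"turn": [0,0,0]}])

```text
t: 19.47
tool_pos: [0.4667, -0.1702, 0.208]
orientation: [-3.108, 0.023, 0.001]
force: [1.0, 7.4, -3.0]
opening: 0.0308
```

```bash
python3 -c "
from h import *
gst()
c=robot.read_camera('wrist');crop(c,220,220,200,240,3,'pics/w.png')
c=robot.read_camera('side');crop(c,310,160,100,110,5,'pics/w2.png')
gp(.4672,-.1645,.0365,-1,N=3)
"
```

```text
grasp [ 466.6 -164.6   42. ] pitch 1.95 F [ 1.   7.4 -3. ] M [ 1.04 -0.2   0.03] t 19.47 open 30.8
N 3 slide [0.0003, -0.0072, 0.0046] turn [-0.0348, 0.0007, -0.001] end err mm [-0.04 -0.04  0.05] mid [0.467, -0.165, 0.204]
```

View pics/w.png

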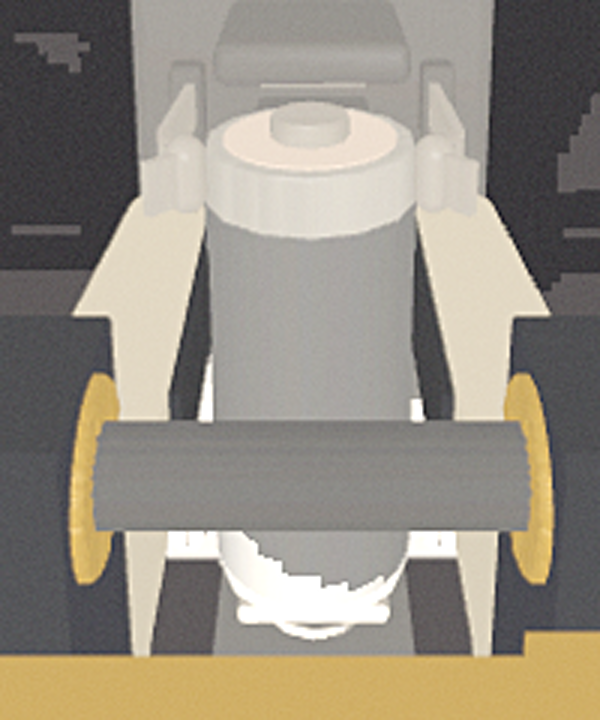

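View pics/w2.png

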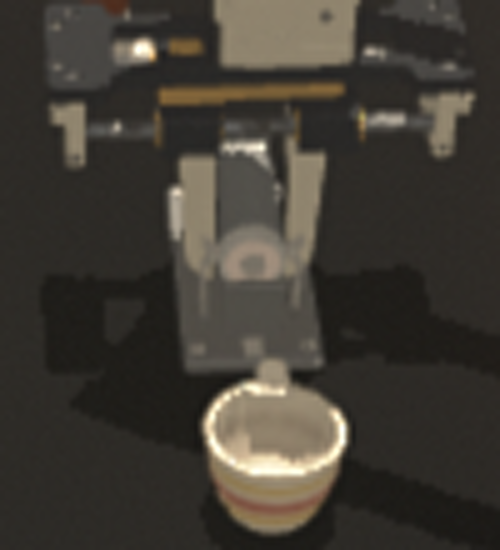

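The clips are spread round the cell at crop (190,185) and (430,185), and Fz has turned negative, so the cell is past their widest point. Going to home height.

arm_command(motion=[{"slide": [0,-0.0065,0.0046],"turn": [-0.03,0,0]},{"slide": [0,-0.0065,0.0046],"turn": [-0.03,0,0]},{"slide": [0,-0.0065,0.0046],"turn": [-0.03,0,0]},{"slide": [0,0,0],"turn": [0,0,0]},{"slide": [0,0,0],"turn": [0,0,0]}])

```text
t: 19.98
tool_pos: [0.467, -0.1627, 0.2029]
orientation: [3.131, -0.024, -0.001]
force: [0.5, 7.3, 0.0]
opening: 0.0311
```

```bash
python3 -c "
from h import *
gst()
c=robot.read_camera('wrist');crop(c,220,220,200,240,3,'pics/x.png')
gp(.4672,-.1605,.0365,0,N=3)
"
```

```text
grasp [ 466.8 -164.5   36.8] pitch -0.63 F [0.5 7.3 0. ] M [ 1.23 -0.1   0.04] t 19.98 open 31.1
N 3 slide [0.0002, -0.0019, 0.0002] turn [0.0072, 0.0005, -0.0012] end err mm [0.05 0.01 0.05] mid [0.467, -0.161, 0.203]
```

View pics/x.png

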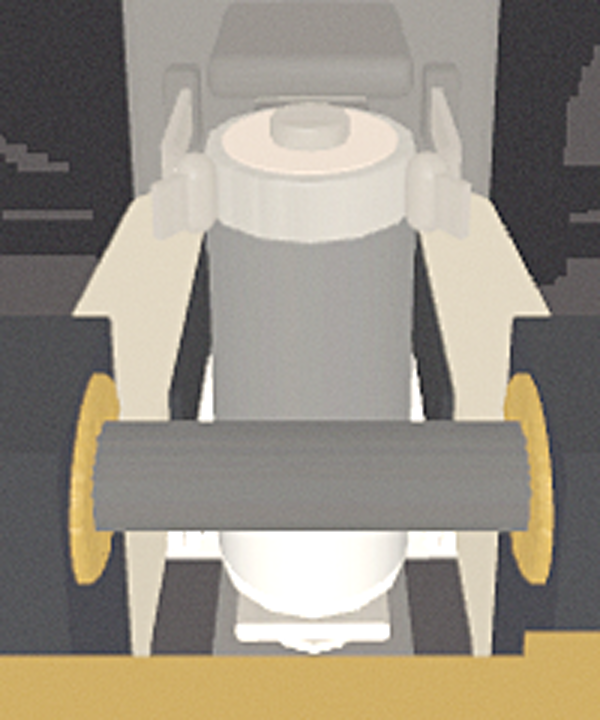

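Both clips have closed over the cell at crop (200,190) and (425,190). Easing forward 4 mm so the nub meets the fixed contact.

arm_command(motion=[{"slide": [0,-0.003,0],"turn": [0.011,0,0]},{"slide": [0,-0.003,0.0003],"turn": [0.011,0,0]},{"slide": [0,-0.002,0.0003],"turn": [0,0,0]},{"slide": [0,0,0],"turn": [0,0,0]},{"slide": [0,0,0],"turn": [0,0,0]}])

```text
t: 20.45
tool_pos: [0.467, -0.1609, 0.203]
orientation: [3.138, -0.025, -0.0]
force: [-0.5, -6.2, -2.5]
opening: 0.0308
```

```bash
python3 -c "
from h import *
gst()
c=robot.read_camera('wrist');crop(c,220,220,200,240,3,'pics/y.png')
"
```

```text
grasp [ 466.9 -161.5   36.9] pitch -0.19 F [-0.5 -6.2 -2.5] M [-1.05  0.23 -0.06] t 20.45 open 30.8
```

View pics/y.png

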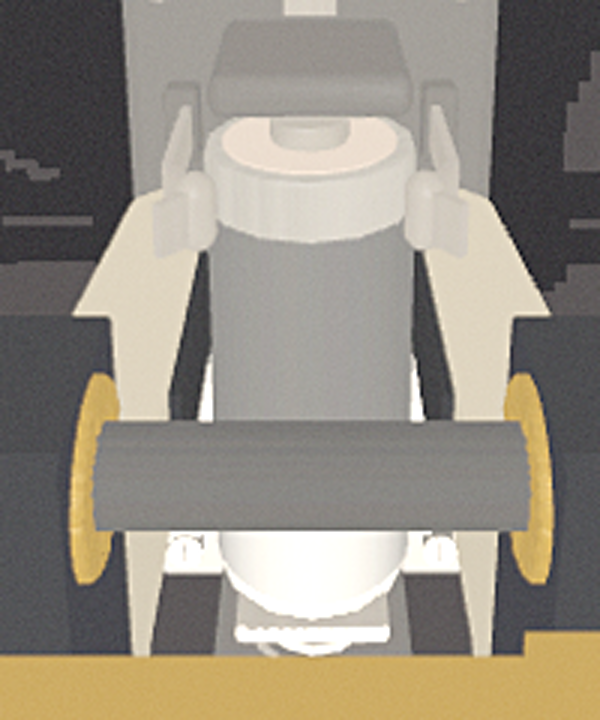

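The force has switched to -6 N, so the nub is against the fixed contact at crop (310,125), below its top. Opening.

arm_command(motion=[{"slide": [0,0,0],"turn": [0,0,0]},{"slide": [0,0,0],"turn": [0,0,0]},{"slide": [0,0,0],"turn": [0,0,0]},{"slide": [0,0,0],"turn": [0,0,0]},{"slide": [0,0,0],"turn": [0,0,0]}], gripper=60)

```text
t: 20.92
tool_pos: [0.4672, -0.16, 0.2032]
orientation: [3.14, -0.024, 0.0]
force: [-0.3, -0.5, 0.2]
opening: 0.0549
```

arm_command(motion=[{"slide": [0,0,-0.05],"turn": [0,0,0]},{"slide": [0,0,-0.1],"turn": [0,0,0]},{"slide": [0,0,-0.1],"turn": [0,0,0]},{"slide": [0,0.05,-0.02],"turn": [0,0,0]},{"slide": [0,0.05,0],"turn": [0,0,0]}])

```text
t: 21.33
tool_pos: [0.4681, -0.2004, 0.3162]
orientation: [3.136, -0.021, 0.012]
force: [1.0, -0.9, -0.7]
opening: 0.0556
```

arm_command(motion=[{"slide": [-0.06,0.05,0],"turn": [0,0,0]},{"slide": [-0.06,0,0],"turn": [0,0,0]},{"slide": [0,0,0],"turn": [0,0,0]},{"slide": [0,0,0],"turn": [0,0,0]},{"slide": [0,0,0],"turn": [0,0,0]}])

```text
t: 21.75
tool_pos: [0.4186, -0.2191, 0.3115]
orientation: [3.139, -0.025, 0.002]
force: [-0.4, 0.8, 0.5]
opening: 0.0558
```

```bash
python3 -c "
from h import *
st()
c=robot.read_camera('wrist');np.savez('z1.npz',**c);crop(c,220,90,270,240,3,'pics/z1.png')
c=robot.read_camera('side');crop(c,310,160,100,110,5,'pics/z2.png')
c=robot.read_camera('top');crop(c,180,130,310,180,2,'pics/z3.png')
"
```

```text
t 21.75 pos [ 0.4186 -0.2191  0.3115] yaw -0.9 z [ 0.0011 -0.0023 -1.    ] F [-0.4  0.8  0.5] M [-0.    0.01  0.06] open 55.8 q [-0.59 -0.16  1.95 -0.    1.35 -0.57]
```

View pics/z1.png

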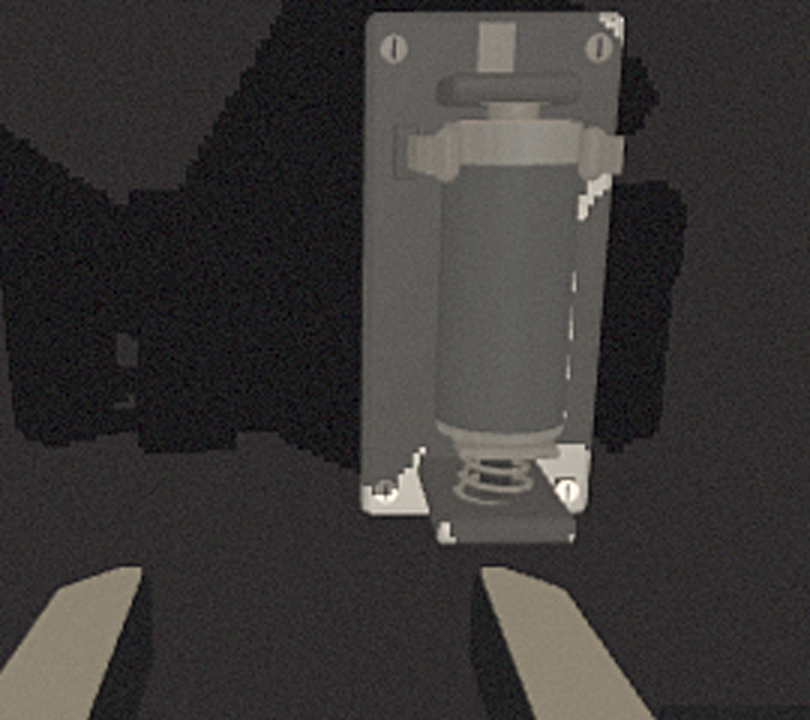

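View pics/z2.png

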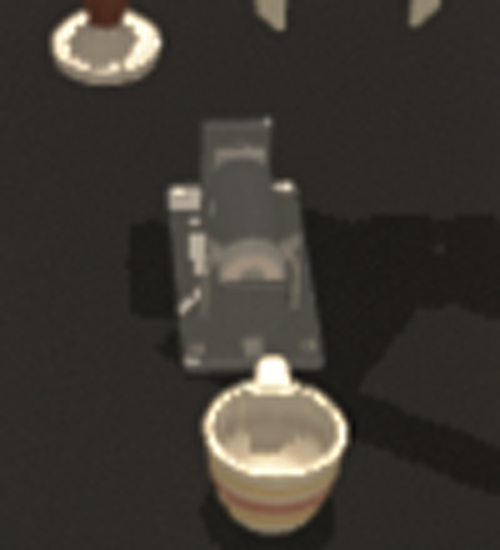

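View pics/z3.png

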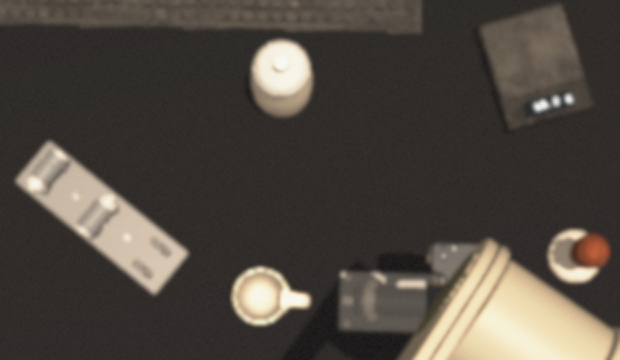

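The clips are closed: head gap 122 px against 124 px at the start. The nub is under the wall's inner edge and the plate is pushed back. One more view will check the height and tilt.

arm_command(motion=[{"slide": [0.08,0,0],"turn": [0,0,0]},{"slide": [0.08,0,0],"turn": [0,0,0]},{"slide": [0.08,0,0],"turn": [0,0,0]},{"slide": [0,0,0],"turn": [0,0,0]},{"slide": [0,0,0],"turn": [0,0,0]}])

```text
t: 22.32
tool_pos: [0.5156, -0.22, 0.3101]
orientation: [3.14, -0.021, -0.002]
force: [-0.4, 0.1, 0.4]
opening: 0.0558
```

```bash
python3 -c "
from h import *
st()
c=robot.read_camera('wrist');np.savez('z2.npz',**c);crop(c,180,90,270,240,3,'pics/z4.png')
"
```

```text
t 22.32 pos [ 0.5156 -0.22    0.3101] yaw -0.76 z [-0.0015 -0.0011 -1.    ] F [-0.4  0.1  0.4] M [-0.06  0.1  -0.02] open 55.8 q [-0.49  0.09  1.71 -0.    1.35 -0.48]
```

View pics/z4.png

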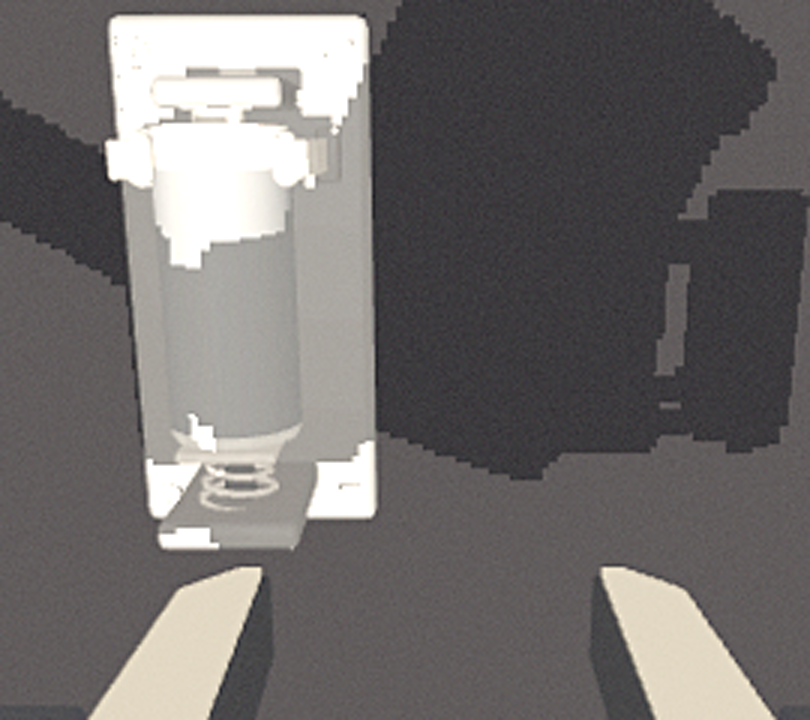

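```bash
python3 -c "
from h import *
a=dict(np.load('z1.npz'));b=dict(np.load('z2.npz'))
for n,p,q in (('front',(509.5,200),(223.5,200)),('rear',(502,400),(233.5,400)),('nub',(513,108),(218,112)),('flat',(501,430),(236,430))):
    x,e=tri([ray(a,p[0]/3+219.7,p[1]/3+89.7),ray(b,q[0]/3+179.7,q[1]/3+89.7)]);print(n,(x*1e3).round(1),max(e)*1e3)
"
```

```text
front [ 467.3 -153.9   36.4] 0.48972905942218004
rear [ 466.8 -202.    39.2] 0.600362162516836
nub [ 467.4 -133.6   35.9] 0.0011599771345919107
flat [ 466.9 -209.8   39.1] 0.6170156182561725
```

Front and nub stand at 36 mm, while the rear reads 39 mm, with about 2 mm of noise. I'll probe and press lightly with closed fingertips on top of the rear, then the front, to settle it.

```bash
python3 -c "
from h import *
plan([.467,-.193,.262],down(-.8),3)
"
```

```text
N 3 slide [-0.04, -0.0221, 0.0403] turn [0.0009, 0.001, -0.0] end err mm [-0.    0.05  0.02] mid [0.483, -0.202, 0.278]
```

arm_command(motion=[{"slide": [-0.04,-0.0221,0.0403],"turn": [0,0,0]},{"slide": [-0.04,-0.0221,0.0403],"turn": [0,0,0]},{"slide": [-0.04,-0.0221,0.0403],"turn": [0,0,0]},{"slide": [0,0,0],"turn": [0,0,0]},{"slide": [0,0,0],"turn": [0,0,0]}], gripper=0, grip_force=10)

```text
t: 22.78
tool_pos: [0.4652, -0.1929, 0.262]
orientation: [3.14, -0.024, -0.003]
force: [0.5, 0.2, 0.3]
opening: 0.027
```

arm_command(motion=[{"slide": [0,0,0.02],"turn": [0,0,0]},{"slide": [0,0,0.02],"turn": [0,0,0]},{"slide": [0,0,0],"turn": [0,0,0]},{"slide": [0,0,0],"turn": [0,0,0]},{"slide": [0,0,0],"turn": [0,0,0]}])

```text
t: 23.2
tool_pos: [0.4669, -0.1937, 0.2469]
orientation: [3.139, -0.024, 0.0]
force: [-0.6, -0.6, -0.3]
opening: 0.0005
```

```bash
python3 -c "
from h import *
st()"
```

```text
t 23.2 pos [ 0.4669 -0.1937  0.2469] yaw -0.89 z [ 1.0e-04 -2.1e-03 -1.0e+00] F [-0.6 -0.6 -0.3] M [-0.05  0.09 -0.05] open 0.5 q [-0.49  0.01  1.91 -0.    1.22 -0.48]
```

arm_command(motion=[{"slide": [0,0,0.006],"turn": [0,0,0]},{"slide": [0,0,0.006],"turn": [0,0,0]},{"slide": [0,0,0],"turn": [0,0,0]},{"slide": [0,0,0],"turn": [0,0,0]},{"slide": [0,0,0],"turn": [0,0,0]}])

```text
t: 23.62
tool_pos: [0.4666, -0.1935, 0.2419]
orientation: [3.14, -0.024, -0.0]
force: [-0.1, 0.6, -0.3]
opening: 0.0004
```

arm_command(motion=[{"slide": [0,0,0.005],"turn": [0,0,0]},{"slide": [0,0,0.005],"turn": [0,0,0]},{"slide": [0,0,0],"turn": [0,0,0]},{"slide": [0,0,0],"turn": [0,0,0]},{"slide": [0,0,0],"turn": [0,0,0]}])

```text
t: 24.03
tool_pos: [0.4669, -0.1937, 0.2386]
orientation: [3.139, -0.024, 0.002]
force: [-0.8, 0.1, 5.3]
opening: 0.0004
```

Contact comes at tip height 52.6 mm, which is the home height at the rear. A small extra press, then the same near the nub end.

arm_command(motion=[{"slide": [0,0,0.004],"turn": [0,0,0]},{"slide": [0,0,0],"turn": [0,0,0]},{"slide": [0,0,0],"turn": [0,0,0]},{"slide": [0,0,0],"turn": [0,0,0]},{"slide": [0,0,0],"turn": [0,0,0]}])

```text
t: 24.45
tool_pos: [0.4672, -0.1938, 0.2384]
orientation: [3.139, -0.024, 0.003]
force: [-5.5, 2.9, 16.0]
opening: 0.0005
```

arm_command(motion=[{"slide": [0,0,-0.02],"turn": [0,0,0]},{"slide": [0,0,-0.02],"turn": [0,0,0]},{"slide": [0,-0.045,0],"turn": [0,0,0]},{"slide": [0,-0.045,0],"turn": [0,0,0]},{"slide": [0,0,0],"turn": [0,0,0]}])

```text
t: 24.87
tool_pos: [0.4671, -0.1556, 0.2525]
orientation: [3.141, -0.023, 0.0]
force: [-1.1, 0.4, 0.1]
opening: 0.0005
```

arm_command(motion=[{"slide": [0,0,0.02],"turn": [0,0,0]},{"slide": [0,0,0.012],"turn": [0,0,0]},{"slide": [0,0,0.004],"turn": [0,0,0]},{"slide": [0,0,0],"turn": [0,0,0]},{"slide": [0,0,0],"turn": [0,0,0]}])

```text
t: 25.28
tool_pos: [0.4674, -0.158, 0.2385]
orientation: [3.14, -0.025, 0.0]
force: [-3.3, 4.3, 11.4]
opening: 0.0006
```

The front contact is also at 52.5 mm, so the cell lies level and fully home. Backing clear for a last look.

arm_command(motion=[{"slide": [0,0,-0.05],"turn": [0,0,0]},{"slide": [0,0,-0.1],"turn": [0,0,0]},{"slide": [0,0,-0.06],"turn": [0,0,0]},{"slide": [0,0.08,0],"turn": [0,0,0]},{"slide": [0,0.08,0],"turn": [0,0,0]}])

```text
t: 25.7
tool_pos: [0.4669, -0.2223, 0.3241]
orientation: [3.137, -0.021, 0.006]
force: [0.1, 0.0, -0.6]
opening: 0.0007
```

arm_command(motion=[{"slide": [0,0,0],"turn": [0,0,0]},{"slide": [0,0,0],"turn": [0,0,0]},{"slide": [0,0,0],"turn": [0,0,0]},{"slide": [0,0,0],"turn": [0,0,0]},{"slide": [0,0,0],"turn": [0,0,0]}])

```text
t: 26.12
tool_pos: [0.4661, -0.2206, 0.3214]
orientation: [3.14, -0.023, -0.001]
force: [0.0, 0.3, 0.3]
opening: 0.0006
```

```bash
python3 -c "
from h import *
st()
c=robot.read_camera('wrist');crop(c,220,60,200,240,3,'pics/zz.png')
c=robot.read_camera('side');crop(c,220,130,190,260,2,'pics/zz2.png')
"
```

```text
t 26.12 pos [ 0.4661 -0.2206  0.3214] yaw -0.84 z [-9.0e-04 -1.3e-03 -1.0e+00] F [0.  0.3 0.3] M [-0.11  0.03  0.  ] open 0.6 q [-0.54 -0.04  1.82 -0.    1.36 -0.53]
```

View pics/zz.png

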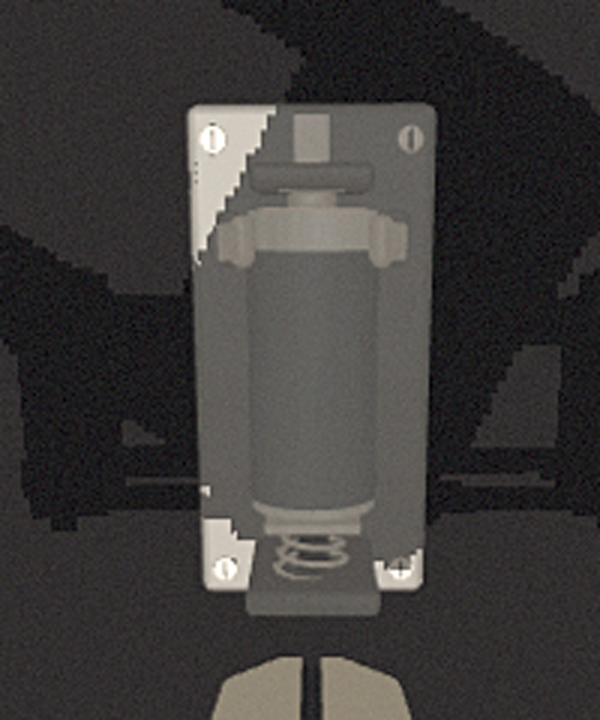

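View pics/zz2.png

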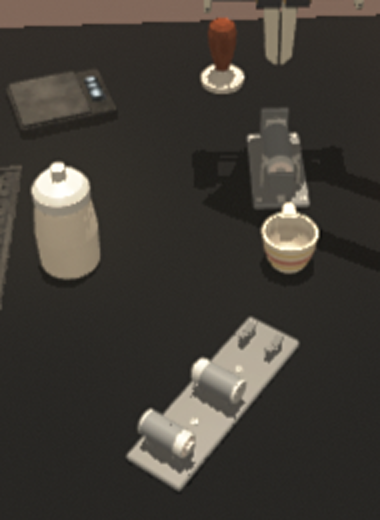

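The long cell is in the bay under both clip heads, at crop (245,240) and (387,240), with its nub at the fixed contact (312,195). The short cells lie in rest2 and rest1, the bystanders haven't moved, and the gripper is clear.

```bash
python3 -c "
from plant import robot
print(robot.close_job())"
```

```text
the job is handed in; nothing more can be done
None
```

The job is done and handed in at about 26 s, in the order asked. I took the short cell out of the bay and laid it in rest2, with its nub pointing the opposite way to the spare's. I then gripped the long cell, tilted it 15° nub-up and pushed the spring back with its flat end. Pressing the nub end down closed both clips over it.

**Last checks**
- **Height:** pressing closed fingertips on top of the long cell met it at about 52.5 mm near both ends, so it lies level and fully home.
- **Fit:** the clip heads are the same distance apart as at the start. The nub touches the fixed contact, and the spring is pushed back about 3.5–4 mm.
- **Surroundings:** the spare cell, cup, jar and tamper look unmoved in the last pictures, and the gripper is clear of everything.

**What went wrong or disagreed**
- **Fingertips on the clips:** my first, level approach stopped with 37 N on the wrist at the end of that move; its peak was not recorded. I put it down to the fingertips landing on the clip tops. I backed off, and the clips and grip looked unharmed.
- **Rear height reading:** triangulating from the camera put the long cell's rear about 2.5 mm high. The fingertip check did not bear that out, so I took it as measurement noise.

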